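Close a diver's watch with the torque key

ROBOT

A 7-joint arm with a two-finger parallel gripper is mounted at the origin on the work surface. World frame = base frame: x ahead of the robot, y to its left, z up, the work surface at z = 0. Lengths are in m, angles in degrees, forces in N, time in s.
With the tool pointing down it reaches from about 0.35 to 0.9 m from the base axis. Payload 8.1 kg.
Tool frame: the origin (TCP) lies at the very end of the fingers, on their centre line; the grasp point (between the pads) lies 19 mm behind it; y points along the fingers, z is the direction in which the jaws open and shut, and the axes are right-handed (so a half turn about y gives the same grasp; the last joint's range is limited). The gripper opens to 85 mm and grips with 20 to 120 N. Pads are 22 mm wide; open, the fingers measure 114 mm over their backs; the gripper's body (76 mm by 85 mm) begins 54 mm behind the grasp point. The pads swing forward as they close: fully open they stand 13 mm farther back than shut.
Start: joints at [60.298, 24.895, 1.432, 90.138, -0.665, 64.973, -4.303], TCP at [0.252, -0.572, 0.231] pointing down, gripper open.
Joint ranges: [-149.89, 149.89], [-25.12, 119.58], [-72.63, 75.52], [4.76, 147.25], [-75.54, 255.54], [6.69, 114.76], [-157.13, 157.13]. Speed limits (degrees/s): [127.2, 127.2, 172.46, 172.46, 180, 180, 180].

INTERFACE

Orientations are given as a 3x3 rotation matrix whose columns are the frame's x, y, z axes.
In Python, from plant import monitor, snapshot, calibration, ticket gives the robot as it stands.
- The arm moves only by the tool send_rows, never from a script. Its argument "steps" is a list of rows, each a list of 7 numbers: the finger opening in mm, from 0 to 85.4, then the shift along the tool's x, y, z in mm, then the turn, a rotation vector about the tool's x, y, z in rad. In form: [[claw, dx, dy, dz, ax, ay, az], ...]. A call has 1 to 8 rows; each row shifts and turns the commanded pose from where the row before left it, along the tool's axes as they then stand; what a row does not reach is not made up. A row lasts 1/12 s, in which the tool goes at most 41.7 mm and 7.16 degrees, less where a joint would pass 70% of its speed; a pose out of reach is approached as far as the arm can. A call is refused whole if a number of a shift passes 41.7 or a number of a turn 0.125, either way. A call with a gripper value outside its range is refused whole. The fingers move at their own pace and stop on an object; "force" is the grip in N (left out, the last holds). Time passes only in rows, so rows that do not move let the fingers close. It gives the time, the measured TCP pose, the force and the opening at its end, in the units of the state.
- monitor.read_state(): the state, without advancing time (a new reading comes with each control period).
- snapshot(name): name is "scene" or "side" or "wrist"; returns (picture, depth): 420x560x3 uint8, blue, green, red; 420x560 float32, m along the optical axis (not along the pixel's ray), 0 where there is no reading.
- calibration(name): a dict with "fx", "fy", "cx", "cy" (pixels), "R" (3x3) and "t" (3): a world point X has camera coordinates R X + t. Camera axes: x right, y down, z forward; pixel columns grow to the right and rows downward; lengths in m; the calibration is good to about 2 mm. A picture is of the moment at which its call begins: read the wrist's pose just before it. calibration takes no time and is no camera call; for the wrist camera it gives the pose at the moment of the call.
- ticket.sign_off(): hands the job in, once; it reports no verdict.
The state is a dict: "time": time; "joint_pos": joint angles; "dq": joint speeds; "joint_efforts": joint torques, N m; "tool_pos": TCP position; "tool_rot": TCP orientation; "contact_force": force on the tool from outside, world axes, zero at the start; "wrist_torque": the same for the moment, N m; "width": finger opening in m.
Only numpy, scipy, OpenCV 4.12 (cv2) and the standard library are available. Lean on these libraries where they do the work, as an engineer would, in place of code of your own. Each camera call takes 0.05 s, during which the arm holds its last target.

TASK

Tighten the screw-down back of the watch in the case holder with the red torque key: feel its pegs into the notches of the back and turn it clockwise under light pressure until its ratchet clicks over, then stop: one click will do, two at most. Never press down on the watch with more than 15 N, leave everything else alone, and stand the key upright back in the socket it came from.

Things in the scene. Friction and masses are not known exactly. Their poses are not given: they have to be found in the camera images.
- key_grip (a point): torque key: middle of its red hexagonal handle, on the key's axis, 62 mm above the key's underside; z points up the key. The handle is 30 mm across flats and runs from 33 to 90 mm above the underside; its flats face along x and every 60 degrees from it. Below it an aluminium clutch housing with a yellow band, 45 mm wide, from 12 to 27 mm. Loose, 0.35 kg, 94 mm tall.
- key_face (a point): centre of the driving face in the key's steel foot, 5 mm above the key's underside, 57 mm below key_grip. Four flat-ended round pegs, 3 mm thick, stand 3.4 mm down from it on a 16 mm radius; this point's x and y axes run through them. A flared skirt, 41 mm wide inside at the face, 46 mm at its lower edge (51 outside), reaches 5 mm below the face: it guides the key on from 1.5 mm off centre.
- ratchet (a joint): how far the handle has slipped clockwise (seen from above) over the foot, rad; 0 at the start. Ball ratchet in the key, 16 steps a turn: 0.39 rad for each click. Up to about 0.25 N m it carries the foot along; beyond that the ball rides over a step (the torque peaks, then drops) and clicks into the next. Forced anticlockwise as hard, it slips back.
- back_top (a point): centre of the top of the watch's screw-down back, fixed to the case: z up, its yaw does not tell where the notches are. The back is a steel boss 38 mm wide, standing 7 mm above the case, with eight notches, 45 degrees apart, 5.4 mm wide, 4 mm deep from above, open outwards from 13 mm radius. The key is seated when its face lies on this top; 4 to 10 N of push keeps it there.
- back (a joint): how far the back has been screwed down, rad; grows turning clockwise seen from above; the notches turn with it. It starts hand-tight between 0.15 and 0.30; its thread takes about 0.1 N m to turn (pegs rubbing on its top may carry it along) and it comes up hard on its seat near 0.55.
- holder: grey bench case holder on a round base 100 mm wide, origin at the centre of its underside, fixed to the table. Its jaws and white pins hold the 44 mm steel watch face down on a stiff rubber cushion (it sinks 0.5 mm at 10 N of push), the top of the back 68 mm above the table. Jaws, pins and the black jaw screw end at least 9 mm below the top of the back.
- stand: wooden key stand, 200 x 80 x 22 mm, origin at the centre of its underside; two round sockets, 55 mm wide and 12 mm deep (floor 10 mm above the table), lie 50 mm either way from its centre along its x axis. The red torque key stands in one, a shorter key with a blue handle (26 mm across flats, 78 mm tall) in the other.
- plain_key: the blue-handled key in the other socket of the stand (origin at its underside); leave it alone.
- loupe_mid (a point): black eye loupe standing on the mat, 34 mm wide, 30 mm tall (middle); leave it alone.
- tweezers: steel tweezers, 126 mm long, lying flat, 7 mm high; leave them alone.
- screwdriver: thin watchmaker's screwdriver, 107 mm long, lying flat, 9 mm high; leave it alone.
- blower: black rubber blower with a steel nozzle, standing, 52 mm wide, 88 mm tall; leave it alone.
- movement_tray: round blue tray, 80 mm wide, with a brass watch movement on it, 16 mm tall; leave it alone.
- spare_watch: finished watch with a dark blue dial on a grey cushion, 60 mm wide, 24 mm tall; leave it alone.
- oil_jar: small amber jar with a black cap, 40 mm wide, 55 mm tall; leave it alone.

How it is judged (in metres and radians):
On the way, in this order (a step that is already met when the one before it is completed fails the run):
1. the key sits on the back, pegs down in the notches (horizontal distance between key_face and back_top below 0.003 m and z of key_face in the frame of back_top below 0.0013 m and angle between key_face's own z axis and vertical below 0.06 rad), for 0.1 s.
2. the back is tight on its seat and the ratchet has clicked, with the key still seated (all of step 1 and value of joint back above 0.52 rad and value of joint ratchet above 0.3 rad), for 0.1 s.
At the end, for the whole second after the job is handed in: the case back is screwed fully home (joint back over 0.52), the ratchet has slipped one or two clicks (0.30 to 1.0 rad), and the red key stands at rest, upright within 0.08 rad, in the socket it came from (its grip within 8 mm of where it started) (value of joint back above 0.52 rad and value of joint ratchet between 0.3 and 1 rad and distance of key_grip from where it was at the start of the episode below 0.008 m and angle between key_grip's own z axis and vertical below 0.08 rad and linear speed of key below 0.02 m/s); the robot touches nothing.
It fails at once if the watch is pressed down into its cushion with more than 15 N (it sinks more than 0.75 mm) (distance of back_top from where it was at the start of the episode above 0.00075 m).
It fails at once if the ratchet is run on for three clicks or more (value of joint ratchet above 1.1 rad).
It fails at once if a bystander is moved by more than 15 mm (distance of any of plain_key, loupe_mid, tweezers, screwdriver, blower, movement_tray, spare_watch, oil_jar from where it was at the start of the episode above 0.015 m).
It also fails if it takes over 72 s, if anything falls off the work surface, if the arm or the gripper's body presses on something with over 40 N, if the wrist force passes 120 N, or if a joint passes its speed limit or range.

## Working session

There is one attempt and no reset: what is moved stays moved. The work goes in short steps, Python scripts to look and compute and a tool call to move; the robot and the scene stay as the last step left them, time stands still between calls to the robot, and variables do not carry over. Pictures are saved under pics/ and viewed, and the job is handed in when it is done.

Besides the shell and the picture viewer there is one more tool, called by a JSON object that holds its "fn" and its "kwargs", one argument or row to a line. send_rows: Moves the arm, as the interface text tells. Its arguments: {"type":"object","properties":{"steps":{"type":"array","items":{"type":"array","items":{"type":"number"}}},"force":{"type":"number"}},"required":["steps"]}

```bash
mkdir -p pics; ls
python3 - <<'E'
from plant import monitor, snapshot, calibration
import cv2, numpy as np
s=monitor.read_state(); print(s)
for n in("scene","side","wrist"):
    c=calibration(n); print(n,c)
    p,d=snapshot(n); cv2.imwrite(f"pics/{n}0.png",p); np.save(f"pics/{n}0.npy",d)
E
```

```text
pics
{'time': 0.0, 'joint_pos': array([60.29952576, 24.93819058,  1.43198961, 90.18866335, -0.66408353,
       64.97281183, -4.30311235]), 'dq': array([-0.00655935, -0.05102911, -0.09166161, -0.0692428 ,  0.10158367,
        0.01797629,  0.02215186]), 'joint_efforts': array([-1.87561694e-03, -6.70486236e+01,  1.02345116e+00, -3.16212237e+01,
        1.52046204e-02,  1.25362450e-02, -1.80266051e-05]), 'tool_pos': array([ 0.25216823, -0.5713259 ,  0.2305103 ]), 'tool_rot': array([[-9.14840339e-01, -7.89071990e-04,  4.03814973e-01],
       [-4.03815711e-01,  1.38571815e-03, -9.14839304e-01],
       [ 1.62300334e-04, -9.99998729e-01, -1.58635053e-03]]), 'contact_force': array([-0.02578408, -0.57980183,  0.03707109]), 'wrist_torque': array([-0.03148296,  0.03564506,  0.02260888]), 'width': 0.0851231512613165}
scene {'fx': 404.78599124411096, 'fy': 404.78599124411096, 'cx': 282.5756278114709, 'cy': 212.06742011518435, 'R': array([[ 0.85842286,  0.51265144,  0.01728285],
       [ 0.33792093, -0.53984975, -0.77095505],
       [-0.38590107,  0.66764567, -0.63665502]]), 't': array([-0.47568992, -0.14632497,  1.09625371])}
side {'fx': 401.98533260270125, 'fy': 401.98533260270125, 'cx': 280.87005717916446, 'cy': 208.29398928505893, 'R': array([[-0.81279635, -0.58234333, -0.01543835],
       [-0.40933487,  0.58977768, -0.69613737],
       [ 0.41449615, -0.55949846, -0.71774258]]), 't': array([0.44967993, 0.30438481, 0.52398522])}
wrist {'fx': 313.60881501373893, 'fy': 313.60881501373893, 'cx': 278.29736025540154, 'cy': 208.7295112638432, 'R': array([[ 4.04347487e-01, -9.14605019e-01, -8.76503938e-04],
       [-8.69534074e-01, -3.84718373e-01,  3.09680913e-01],
       [-2.83572924e-01, -1.24456549e-01, -9.50840136e-01]]), 't': array([-0.62391084, -0.04130796,  0.37942202])}
```

View pics/scene0.png

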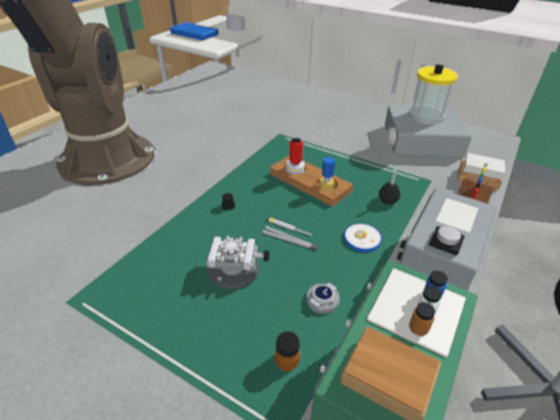

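View pics/side0.png

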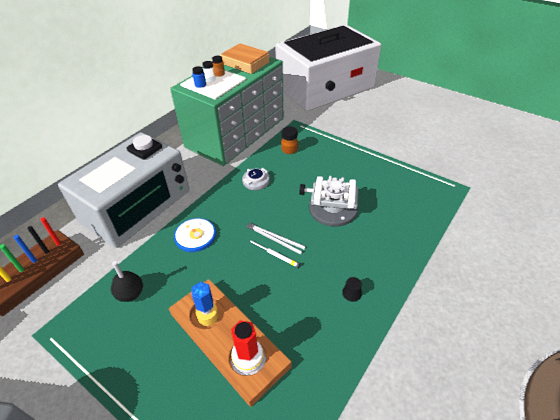

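View pics/wrist0.png

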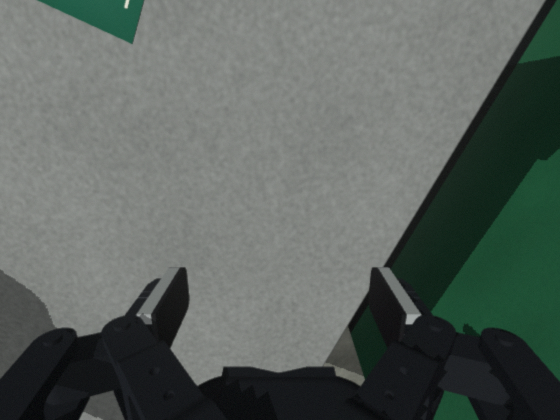

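```bash
cat > h.py <<'E'
from plant import monitor, snapshot, calibration
import cv2, numpy as np
def cloud(d,c):
    v,u=np.mgrid[:d.shape[0],:d.shape[1]]
    P=np.stack([(u-c['cx'])/c['fx']*d,(v-c['cy'])/c['fy']*d,d],-1)
    return (P-c['t'])@c['R']
def proj(X,c):
    q=np.asarray(X)@c['R'].T+c['t']; return np.stack([q[...,0]/q[...,2]*c['fx']+c['cx'],q[...,1]/q[...,2]*c['fy']+c['cy']],-1)
def crop(p,x0,y0,x1,y1,s,f): cv2.imwrite(f,cv2.resize(p[y0:y1,x0:x1],None,fx=s,fy=s,interpolation=cv2.INTER_CUBIC))
def st():
    s=monitor.read_state(); np.set_printoptions(precision=4,suppress=True)
    print('t',round(s['time'],2),'pos',s['tool_pos'],'F',s['contact_force'],'M',s['wrist_torque'],'w',s['width']);print(s['tool_rot']);return s
E
python3 - <<'E'
from h import *
np.set_printoptions(precision=4,suppress=True)
for n in("scene","side"):
    p=cv2.imread(f"pics/{n}0.png");d=np.load(f"pics/{n}0.npy");c=calibration(n);X=cloud(d,c)
    b,g,r=[p[...,i].astype(int) for i in range(3)]
    m=(r>130)&(g<60)&(b<60)&(X[...,2]<.15)&(X[...,2]>.03)&(d>0)
    Y=X[m];print(n,'red',len(Y),Y.mean(0),Y.min(0),Y.max(0))
    # top of things by height in workspace
    for lab,px in (dict(side=dict(keytop=(244,330),watch=(336,188),base=(333,210),stand=(215,335),mat=(300,300)),scene=dict(keytop=(296,141),watch=(233,243),mat=(200,230)))[n]).items():
        print(lab,X[px[1],px[0]])
p=cv2.imread("pics/side0.png");crop(p,160,270,300,410,5,"pics/a.png");crop(p,290,160,380,230,8,"pics/b.png")
p=cv2.imread("pics/scene0.png");crop(p,195,220,280,290,8,"pics/c.png")
E
```

```text
scene red 250 [0.5275 0.1969 0.0768] [0.4615 0.1832 0.0449] [0.8891 0.2624 0.1029]
keytop [0.4722 0.1971 0.1024]
watch [ 0.5297 -0.1417  0.0668]
mat [ 0.3993 -0.0916 -0.0013]
side red 644 [0.5333 0.2078 0.0785] [ 0.4529 -0.5812  0.0311] [0.8889 0.2428 0.1039]
keytop [0.4668 0.2016 0.1027]
watch [ 0.5225 -0.1405  0.0669]
base [ 0.5176 -0.128   0.0196]
stand [0.53   0.2047 0.0209]
mat [0.4641 0.0691 0.001 ]
```

View pics/a.png

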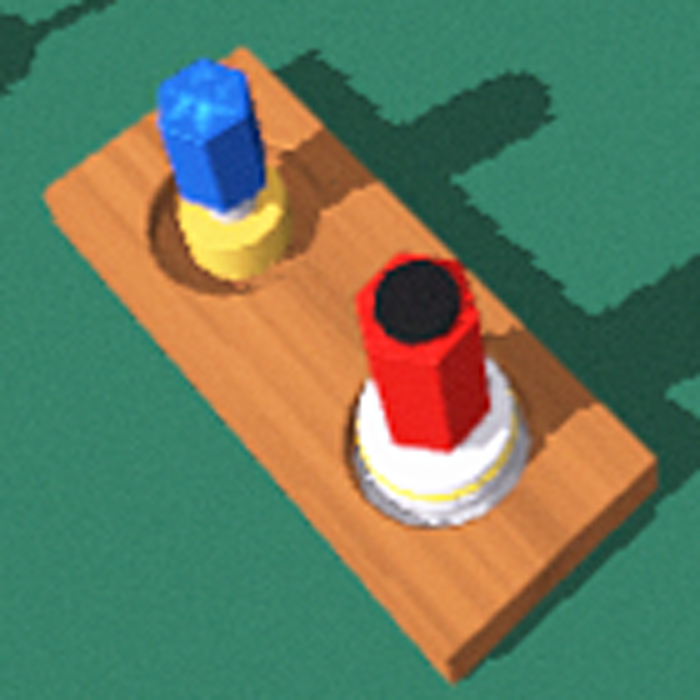

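View pics/b.png

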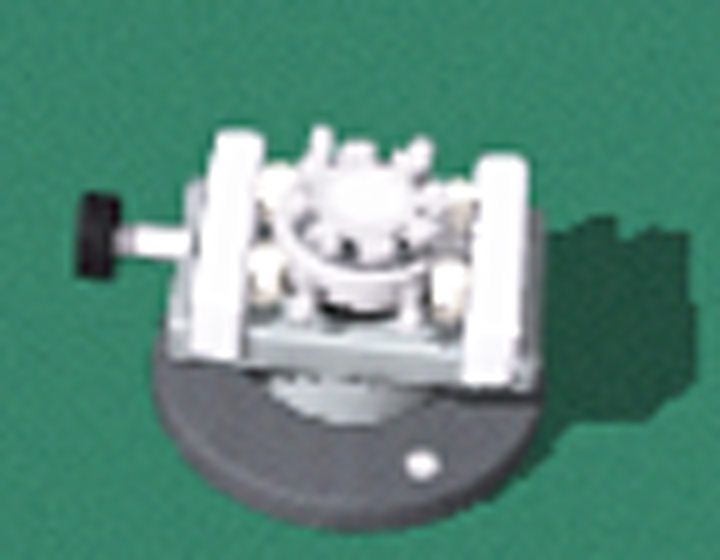

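View pics/c.png

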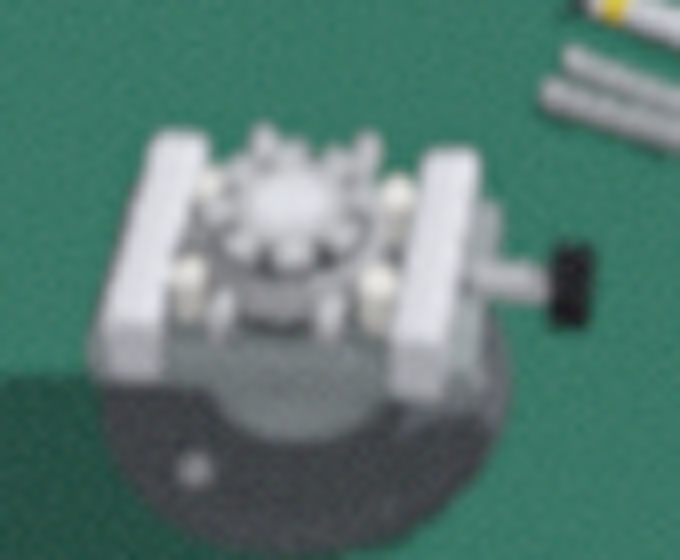

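Run:
```python
from h import *
s=st();c=calibration("wrist");C=-c['R'].T@c['t'];print(C,s['tool_rot'].T@(C-s['tool_pos']));print(c['R']@s['tool_rot'])
# fit hex top from side/scene black+red top
for n in("scene","side"):
    p=cv2.imread(f"pics/{n}0.png");d=np.load(f"pics/{n}0.npy");c=calibration(n);X=cloud(d,c)
    m=(abs(X[...,2]-.103)<.004)&(np.hypot(X[...,0]-.467,X[...,1]-.2)<.025)
    print(n,'key top',m.sum(),X[m].mean(0),np.median(X[m],0),X[m].min(0),X[m].max(0))
    m=(abs(X[...,2]-.067)<.003)&(np.hypot(X[...,0]-.52,X[...,1]+.14)<.04)
    print('back',m.sum(),X[m].mean(0),X[m].min(0),X[m].max(0))
    m=(abs(X[...,2]-.021)<.004)&(np.hypot(X[...,0]-.5,X[...,1]-.2)<.16)
    print('stand',cv2.minAreaRect((X[m][:,:2]*1000).astype(np.float32)))
```

```text
t 0.15 pos [ 0.2522 -0.5714  0.2307] F [-0.1251  0.1953 -0.8237] M [-0.0414  0.0398 -0.0318] w 0.08521842012151122
[[-0.9148 -0.0006  0.4038]
 [-0.4038  0.001  -0.9148]
 [ 0.0001 -1.     -0.0011]]
[ 0.324  -0.5393  0.3731] [-0.0786 -0.1424 -0.0006]
[[-0.0006 -0.0005  1.    ]
 [ 0.9509 -0.3095  0.0004]
 [ 0.3095  0.9509  0.0006]]
scene key top 54 [0.471  0.1986 0.102 ] [0.4709 0.1973 0.1023] [0.4575 0.1863 0.099 ] [0.4847 0.2125 0.1041]
back 226 [ 0.5305 -0.1496  0.0666] [ 0.5102 -0.1684  0.0641] [ 0.5496 -0.1304  0.0691]
stand ((518.9894409179688, 192.70799255371094), (84.2841796875, 202.21873474121094), 80.15853881835938)
side key top 330 [0.4678 0.2038 0.1021] [0.4676 0.204  0.1026] [0.4529 0.1867 0.099 ] [0.4828 0.2191 0.1056]
back 210 [ 0.5284 -0.1465  0.067 ] [ 0.5089 -0.1684  0.064 ] [ 0.5485 -0.1282  0.0697]
stand ((518.05908203125, 192.97811889648438), (81.14327239990234, 201.5756072998047), 79.48808288574219)
```

{"fn": "send_rows", "kwargs": {
  "steps": [
    [85,0,0,-30,0,0,0],
    [85,0,0,-30,0,0,0]
  ]
}}

```text
time: 0.32
tool_pos: [0.2281, -0.5166, 0.2303]
tool_rot: [[-0.915, -0.001, 0.404], [-0.404, 0.001, -0.915], [0.0, -1.0, -0.001]]
contact_force: [-0.2, 0.7, 0.2]
width: 0.085
```

Run:
```python
from h import *
s=st();print(s['joint_pos'])
```

```text
t 0.32 pos [ 0.2281 -0.5166  0.2303] F [-0.1778  0.7446  0.2396] M [0.0039 0.0418 0.0061] w 0.08500034154107279
[[-0.9149 -0.0005  0.4038]
 [-0.4038  0.0007 -0.9149]
 [ 0.0002 -1.     -0.0008]]
[60.0508 19.3989  0.9321 98.7893 -0.3427 61.8627 -5.0931]
```

{"fn": "send_rows", "kwargs": {
  "steps": [
    [85,-36,0,-18,0,0,0],
    [85,-36,0,-18,0,0,0],
    [85,-36,0,-18,0,0,0],
    [85,-36,0,-18,0,0,0],
    [85,-36,0,-18,0,0,0],
    [85,-36,0,-18,0,0,0],
    [85,-36,0,-18,0,0,0],
    [85,-36,0,-18,0,0,0]
  ]
}}

```text
time: 0.98
tool_pos: [0.4343, -0.2671, 0.2313]
tool_rot: [[-0.915, -0.0, 0.404], [-0.404, -0.0, -0.915], [0.0, -1.0, 0.0]]
contact_force: [1.0, -1.1, 0.0]
width: 0.0847
```

{"fn": "send_rows", "kwargs": {
  "steps": [
    [85,-34,0,-18,0,0,0],
    [85,-34,0,-18,0,0,0],
    [85,-34,0,-18,0,0,0],
    [85,-34,0,-18,0,0,0],
    [85,0,0,0,0,-0.12,0],
    [85,0,0,0,0,-0.12,0],
    [85,0,0,0,0,-0.12,0],
    [85,0,0,0,0,-0.12,0]
  ]
}}

```text
time: 1.65
tool_pos: [0.5288, -0.1476, 0.231]
tool_rot: [[-0.62, -0.001, 0.785], [-0.785, 0.0, -0.62], [0.0, -1.0, -0.001]]
contact_force: [0.4, -1.5, 0.4]
width: 0.085
```

{"fn": "send_rows", "kwargs": {
  "steps": [
    [85,0,10,0,0,-0.12,0],
    [85,0,10,0,0,-0.12,0],
    [85,0,10,0,0,-0.12,0],
    [85,0,0,0,0,0,0]
  ]
}}

```text
time: 1.98
tool_pos: [0.5275, -0.1481, 0.1993]
tool_rot: [[-0.305, -0.003, 0.952], [-0.952, 0.001, -0.305], [0.0, -1.0, -0.003]]
contact_force: [-0.0, -0.3, 0.1]
width: 0.0849
```

Run:
```python
from h import *
s=st();print(s['joint_pos']);c=calibration("wrist")
p,d=snapshot("wrist"); cv2.imwrite("pics/w1.png",p);np.save("pics/w1.npy",d);np.savez("pics/w1c.npz",**c)
X=cloud(d,c)
m=(abs(X[...,2]-.0675)<.003)&(np.hypot(X[...,0]-.529,X[...,1]+.148)<.04)
print(m.sum(),X[m].mean(0),X[m].min(0),X[m].max(0))
u=proj([.529,-.148,.068],c);print(u)
u=u.astype(int);crop(p,u[0]-60,u[1]-60,u[0]+60,u[1]+60,6,"pics/w1c.png")
```

```text
t 1.98 pos [ 0.5275 -0.1481  0.1993] F [-0.0445 -0.2618  0.0579] M [0.0192 0.0144 0.0321] w 0.084902560604675
[[-0.3047 -0.0033  0.9524]
 [-0.9524  0.0008 -0.3047]
 [ 0.0003 -1.     -0.0034]]
[ 26.2451  21.3885 -21.4298 101.8639   8.951   58.6148 -16.2873]
1157 [ 0.5292 -0.147   0.0676] [ 0.5093 -0.1675  0.0645] [ 0.5487 -0.1277  0.0702]
[281.296  197.7173]
```

View pics/w1.png

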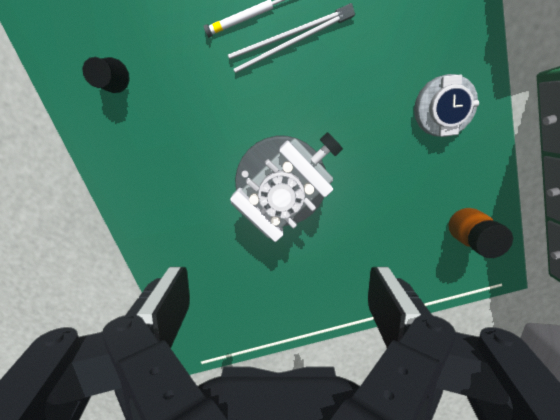

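View pics/w1c.png

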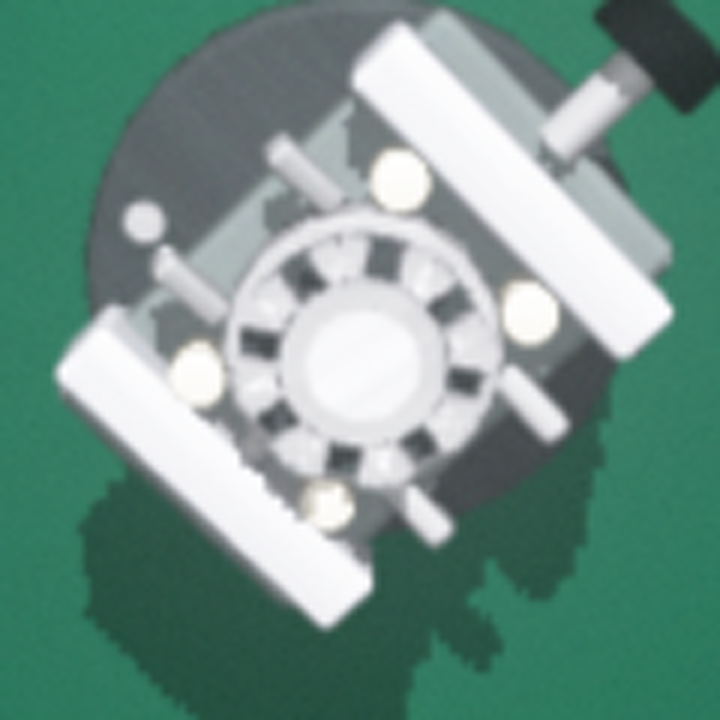

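Run:
```python
from h import *
from scipy.optimize import least_squares
c=dict(np.load("pics/w1c.npz"))
P=np.array([(303,277),(385,257),(453,306),(463,380),(420,443),(344,457),(277,418),(260,342)])/6.+[221,137]-.4
def ray(px,z):
    q=np.array([(px[0]-c['cx'])/c['fx'],(px[1]-c['cy'])/c['fy'],1]);D=c['R'].T@q;C=-c['R'].T@c['t'];return C+D*(z-C[2])/D[2]
W=np.array([ray(p,.064) for p in P]);ctr=W.mean(0);print(ctr)
v=W-ctr;r=np.hypot(v[:,0],v[:,1]);a=np.degrees(np.arctan2(v[:,1],v[:,0]));print(r,a%45,a)
```

```text
[ 0.52879709 -0.14816662  0.064     ]
[0.0160123  0.01657873 0.01615112 0.01566715 0.01595556 0.01584321
 0.01618023 0.01604615] [17.01704913 15.97577914 14.75992305 16.10580499 16.11689159 16.61556726
 16.96036658 16.58986556] [ 107.01704913   60.97577914   14.75992305  -28.89419501  -73.88310841
 -118.38443274 -163.03963342  151.58986556]
```

{"fn": "send_rows", "kwargs": {
  "steps": [
    [85,-31.4,0,-16.3,0,0,0],
    [85,-31.4,0,-16.3,0,0,0],
    [85,-31.4,0,-16.3,0,0,0],
    [85,-31.4,0,-16.3,0,0,0],
    [85,-31.4,0,-16.3,0,0,0],
    [85,-31.4,0,-16.3,0,0,0],
    [85,-31.4,0,-16.3,0,0,0],
    [85,-31.4,0,-16.3,0,0,0]
  ]
}}

```text
time: 2.7
tool_pos: [0.4825, 0.1329, 0.2022]
tool_rot: [[-0.315, 0.001, 0.949], [-0.949, 0.0, -0.315], [-0.0, -1.0, 0.001]]
contact_force: [1.0, 0.1, -0.3]
width: 0.0853
```

{"fn": "send_rows", "kwargs": {
  "steps": [
    [85,-31.4,0,-16.3,0,0,0],
    [85,-31.4,0,-16.3,0,0,0],
    [85,0,0,0,0,0,0]
  ]
}}

```text
time: 2.95
tool_pos: [0.4692, 0.2094, 0.2027]
tool_rot: [[-0.306, 0.001, 0.952], [-0.952, 0.005, -0.306], [-0.005, -1.0, -0.0]]
contact_force: [-0.3, 0.6, -0.2]
width: 0.0848
```

Run:
```python
from h import *
s=st();print(s['joint_pos']);c=calibration("wrist")
p,d=snapshot("wrist"); cv2.imwrite("pics/w2.png",p);np.save("pics/w2.npy",d);np.savez("pics/w2c.npz",**c)
X=cloud(d,c)
m=(abs(X[...,2]-.1035)<.003)&(np.hypot(X[...,0]-.469,X[...,1]-.201)<.03)
print(m.sum(),X[m].mean(0),X[m].min(0),X[m].max(0))
u=proj([.469,.201,.104],c);print(u)
u=u.astype(int);print(u-60);crop(p,u[0]-60,u[1]-60,u[0]+60,u[1]+60,6,"pics/w2c.png")
```

```text
t 2.95 pos [0.4692 0.2094 0.2027] F [-0.2782  0.5703 -0.1854] M [ 0.0008  0.019  -0.0029] w 0.08484494336345552
[[-0.3058  0.0011  0.9521]
 [-0.9521  0.005  -0.3058]
 [-0.0051 -1.     -0.0005]]
[ -6.4362  19.1141 -29.8592 105.9338  10.8962  57.594  -58.5742]
659 [0.4686 0.2039 0.1035] [0.4551 0.1889 0.1005] [0.4832 0.2157 0.1061]
[282.2595 219.4044]
[222 159]
```

View pics/w2.png

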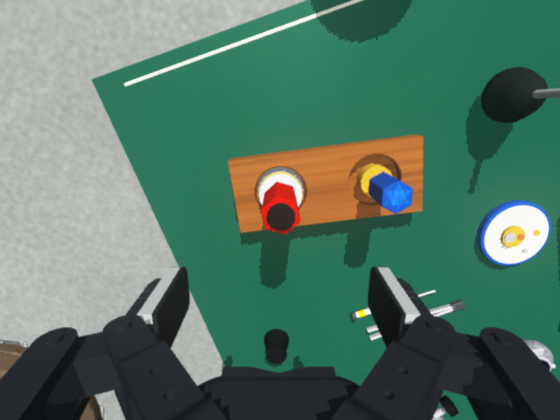

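View pics/w2c.png

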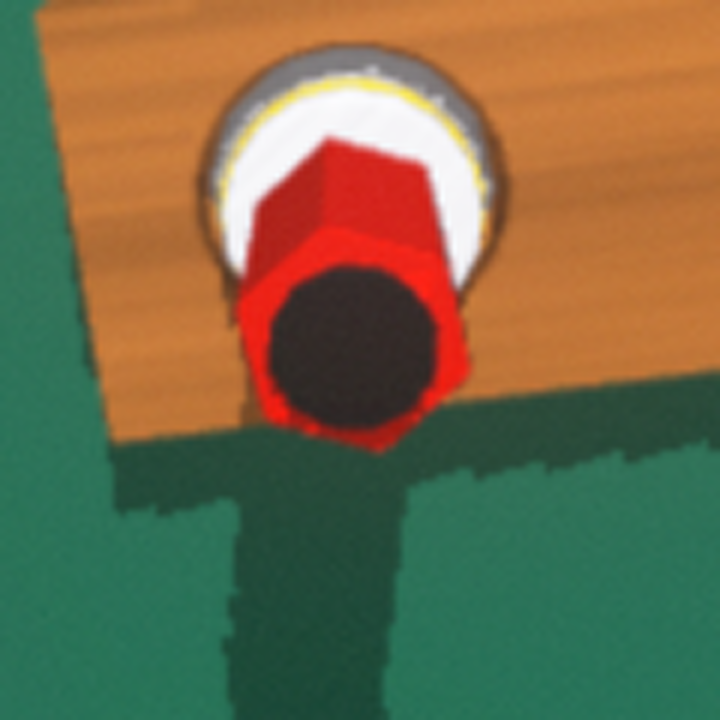

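Run:
```python
from h import *
c=dict(np.load("pics/w2c.npz"))
def ray(px,z):
    q=np.array([(px[0]-c['cx'])/c['fx'],(px[1]-c['cy'])/c['fy'],1]);D=c['R'].T@q;C=-c['R'].T@c['t'];return C+D*(z-C[2])/D[2]
f=lambda L:np.array(L)/6.+[222,159]-.4
P=f([(330,228),(441,253),(469,374),(380,451),(267,416),(240,305)])
W=np.array([ray(p,.100) for p in P]);ctr=W.mean(0);v=W-ctr;a=np.degrees(np.arctan2(v[:,1],v[:,0]))
print(ctr,np.hypot(v[:,0],v[:,1]),a,'corner mod60',a%60)
# black cap centre & blob
p=cv2.imread("pics/w2.png").astype(int)
m=(p.max(2)<70);n,l,stt,ce=cv2.connectedComponentsWithStats(m.astype(np.uint8))
i=l[int(159+350/6),int(222+350/6)];print(ce[i],stt[i],ray(ce[i],.104))
# skirt rim circle z=.010 underside? yellow ring / stand
d=np.load("pics/w2.npy");X=cloud(d,c)
g=(p[...,2]>150)&(p[...,1]<70)&(p[...,0]<70)
m=(abs(X[...,2]-.021)<.003)&(np.hypot(X[...,0]-.51,X[...,1]-.2)<.15)
print(cv2.minAreaRect((X[m][:,:2]*1000).astype(np.float32)))
m=(X[...,2]>.03)&(X[...,2]<.042)&(np.hypot(X[...,0]-.469,X[...,1]-.2)<.04);print(m.sum(),X[m].min(0),X[m].max(0))
```

```text
[0.46850635 0.20362578 0.1       ] [0.01622189 0.01703407 0.01670478 0.01703167 0.01668008 0.0164595 ] [  84.13860533   28.70761264  -35.65200915  -95.48146748 -154.77132534
  144.83012335] corner mod60 [24.13860533 28.70761264 24.34799085 24.51853252 25.22867466 24.83012335]
[280.23188406 216.64311594] [267 204  27  26 552] [0.46814658 0.20378229 0.104     ]
((517.8124389648438, 193.81472778320312), (80.43585205078125, 200.52676391601562), 79.5341567993164)
554 [0.44581213 0.18636874 0.0300138 ] [0.49126321 0.22564982 0.03856454]
```

{"fn": "send_rows", "kwargs": {
  "steps": [
    [70,0,0,0,0,-0.112,0],
    [70,0,0,0,0,-0.112,0],
    [70,5.7,25,0,0,0,0],
    [70,0,25,0,0,0,0],
    [70,0,15,0,0,0,0],
    [70,0,0,0,0,0,0]
  ]
}}

```text
time: 3.5
tool_pos: [0.4696, 0.193, 0.1339]
tool_rot: [[-0.096, -0.004, 0.995], [-0.995, -0.003, -0.096], [0.003, -1.0, -0.004]]
contact_force: [-0.1, -0.3, -0.4]
width: 0.07
```

Run:
```python
from h import *
s=st();print(s['joint_pos']);c=calibration("wrist")
p,d=snapshot("wrist"); cv2.imwrite("pics/w3.png",p);np.save("pics/w3.npy",d);np.savez("pics/w3c.npz",**c)
```

```text
t 3.5 pos [0.4696 0.193  0.1339] F [-0.1305 -0.2865 -0.4124] M [-0.0286  0.0497  0.0473] w 0.0700167543237699
[[-0.0958 -0.004   0.9954]
 [-0.9954 -0.0027 -0.0958]
 [ 0.0031 -1.     -0.0037]]
[ -5.0518  23.8446 -30.5013 110.9476  15.6456  49.5586 -49.2175]
```

View pics/w3.png

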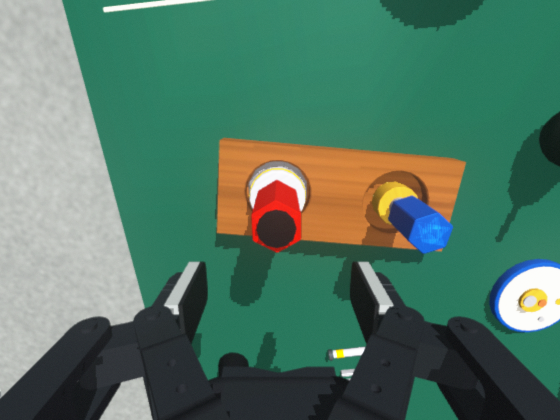

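{"fn": "send_rows", "kwargs": {
  "steps": [
    [70,-10,0,0,0,0,0],
    [70,0,0,0,0,0,0],
    [70,0,0,0,0,0,0]
  ]
}}

```text
time: 3.8
tool_pos: [0.4724, 0.2067, 0.1377]
tool_rot: [[-0.091, 0.002, 0.996], [-0.996, 0.001, -0.091], [-0.002, -1.0, 0.002]]
contact_force: [-0.3, 0.2, -0.5]
width: 0.0703
```

```bash
cat >> h.py <<'E'
def ray(px,z,c):
    q=np.array([(px[0]-c['cx'])/c['fx'],(px[1]-c['cy'])/c['fy'],1]);D=c['R'].T@q;C=-c['R'].T@c['t'];return C+D*(z-C[2])/D[2]
def cap(p,c,px,z=.104):
    m=(p.max(2)<70);n,l,stt,ce=cv2.connectedComponentsWithStats(m.astype(np.uint8))
    i=l[px[1],px[0]];return ce[i],stt[i],ray(ce[i],z,c)
E
python3 - <<'E'
from h import *
print(cap(cv2.imread("pics/w3.png"),dict(np.load("pics/w3c.npz")),(275,228)))
s=st()
c=calibration("wrist")
p,d=snapshot("wrist"); cv2.imwrite("pics/w4.png",p);np.save("pics/w4.npy",d);np.savez("pics/w4c.npz",**c)
st()
u=proj([.4685,.2037,.104],c).astype(int);print(u)
print(cap(p,c,u))
X=cloud(d,c);m=(abs(X[...,2]-.104)<.003)&(np.hypot(X[...,0]-.469,X[...,1]-.201)<.03)
print(m.sum(),X[m].mean(0),X[m].min(0),X[m].max(0))
E
```

```text
(array([275.70888469, 228.74858223]), array([ 257,  211,   38,   36, 1058], dtype=int32), array([0.46810196, 0.20391758, 0.104     ]))
t 3.8 pos [0.4724 0.2067 0.1377] F [-0.271   0.1976 -0.5114] M [-0.0016  0.017   0.0371] w 0.07025394583341234
[[-0.0906  0.0022  0.9959]
 [-0.9959  0.0014 -0.0906]
 [-0.0016 -1.      0.0021]]
t 3.85 pos [0.4722 0.2061 0.1374] F [-0.1017 -0.5424 -0.4954] M [ 0.0129 -0.0033  0.0131] w 0.07039186807983495
[[-0.0908  0.0018  0.9959]
 [-0.9959  0.0008 -0.0908]
 [-0.001  -1.      0.0017]]
[273 247]
(array([273.0195, 247.333 ]), array([255, 230,  37,  35, 976], dtype=int32), array([0.4681, 0.2041, 0.104 ]))
1079 [0.4684 0.2042 0.1036] [0.4568 0.1884 0.101 ] [0.4811 0.2175 0.1065]
```

{"fn": "send_rows", "kwargs": {
  "steps": [
    [70,2.4,0,-3.8,0,0,0],
    [70,0,20,0,0,0,0],
    [70,0,20,0,0,0,0],
    [70,0,20,0,0,0,0],
    [70,0,15,0,0,0,0],
    [70,0,8,0,0,0,0],
    [70,0,0,0,0,0,0],
    [70,0,0,0,0,0,0]
  ]
}}

```text
time: 4.52
tool_pos: [0.4675, 0.2032, 0.0536]
tool_rot: [[-0.091, -0.0, 0.996], [-0.996, -0.0, -0.091], [0.0, -1.0, -0.0]]
contact_force: [-0.5, 0.2, 0.4]
width: 0.0702
```

Run:
```python
from h import *
s=st()
```

```text
t 4.52 pos [0.4675 0.2032 0.0536] F [-0.4682  0.168   0.3833] M [ 0.0283  0.0449 -0.0043] w 0.07024125310070403
[[-0.091  -0.0002  0.9959]
 [-0.9959 -0.0001 -0.091 ]
 [ 0.0001 -1.     -0.0002]]
```

{"fn": "send_rows", "kwargs": {
  "steps": [
    [70,-0.8,0,0.6,0,0,0],
    [29,0,0,0,0,0,0],
    [26,0,0,0,0,0,0],
    [26,0,0,0,0,0,0],
    [26,0,0,0,0,0,0],
    [26,0,0,0,0,0,0],
    [26,0,0,0,0,0,0],
    [26,0,0,0,0,0,0]
  ],
  "force": 70
}}

```text
time: 5.18
tool_pos: [0.4686, 0.2041, 0.0539]
tool_rot: [[-0.091, 0.001, 0.996], [-0.996, 0.0, -0.091], [-0.0, -1.0, 0.001]]
contact_force: [-1.1, -0.8, 6.3]
width: 0.0289
```

Run:
```python
from h import *
s=st()
c=calibration("wrist")
p,d=snapshot("wrist"); cv2.imwrite("pics/w5.png",p);np.save("pics/w5.npy",d);np.savez("pics/w5c.npz",**c)
st()
u=proj([.468,.204,.104],c).astype(int);print(u)
print(cap(p,c,u))
```

```text
t 5.18 pos [0.4686 0.2041 0.0539] F [-1.1088 -0.8241  6.3294] M [-0.1514  0.3094 -0.0199] w 0.028923634134018286
[[-0.0912  0.0009  0.9958]
 [-0.9958  0.0002 -0.0912]
 [-0.0003 -1.      0.0009]]
t 5.23 pos [0.4686 0.2041 0.0539] F [-1.4215 -0.6829  5.5233] M [-0.1472  0.2462 -0.0198] w 0.02933324015751752
[[-0.091   0.0009  0.9958]
 [-0.9958  0.0001 -0.091 ]
 [-0.0002 -1.      0.0009]]
[278 339]
(array([277.8904, 337.2617]), array([ 246,  308,   65,   61, 2939], dtype=int32), array([0.4677, 0.2052, 0.104 ]))
```

View pics/w5.png

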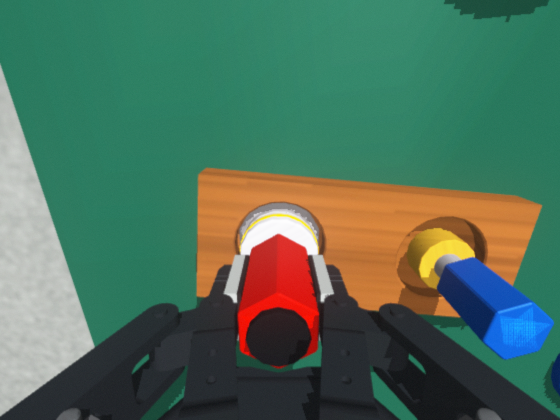

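{"fn": "send_rows", "kwargs": {
  "steps": [
    [26,0,-10,0,0,0,0],
    [26,0,-15,0,0,0,0],
    [26,0,-25,0,0,0,0],
    [26,0,-25,0,0,0,0],
    [26,0,-25,0,0,0,0],
    [26,0,0,0,0,0,0],
    [26,0,0,0,0,0,0]
  ]
}}

```text
time: 5.82
tool_pos: [0.4688, 0.2042, 0.1547]
tool_rot: [[-0.091, 0.002, 0.996], [-0.996, 0.001, -0.091], [-0.001, -1.0, 0.002]]
contact_force: [0.2, -0.8, -4.4]
width: 0.029
```

Run:
```python
from h import *
s=st()
p,d=snapshot("side"); crop(p,170,220,310,400,4,"pics/s6.png")
p,d=snapshot("scene"); crop(p,240,90,380,210,5,"pics/c6.png")
```

```text
t 5.82 pos [0.4688 0.2042 0.1547] F [ 0.2073 -0.8178 -4.4229] M [-0.0235 -0.0008 -0.047 ] w 0.02897071083743729
[[-0.0912  0.0025  0.9958]
 [-0.9958  0.0008 -0.0912]
 [-0.001  -1.      0.0024]]
```

View pics/s6.png

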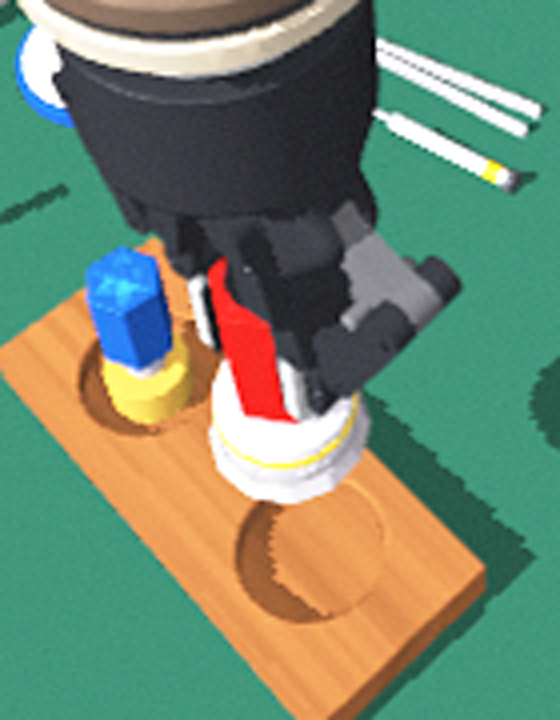

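{"fn": "send_rows", "kwargs": {
  "steps": [
    [26,20,0,5.2,0,0,0],
    [26,32,0,8.6,0,0,0],
    [26,32,0,8.6,0,0,0],
    [26,32,0,8.6,0,0,0],
    [26,32,0,8.6,0,0,0],
    [26,32,0,8.6,0,0,0],
    [26,32,0,8.6,0,0,0],
    [26,32,0,8.6,0,0,0]
  ]
}}

```text
time: 6.58
tool_pos: [0.5101, -0.0466, 0.1519]
tool_rot: [[-0.091, -0.003, 0.996], [-0.996, 0.0, -0.091], [0.0, -1.0, -0.003]]
contact_force: [0.3, 0.3, -3.0]
width: 0.0297
```

{"fn": "send_rows", "kwargs": {
  "steps": [
    [26,32,0,8.6,0,0,0],
    [26,32,0,8.6,0,0,0],
    [26,24,0,6.4,0,0,0],
    [26,13,0,3.4,0,0,0],
    [26,0,0,0,0,0,0],
    [26,0,0,0,0,0,0],
    [26,0,0,0,0,0,0],
    [26,0,0,0,0,0,0]
  ]
}}

```text
time: 7.25
tool_pos: [0.5286, -0.1461, 0.153]
tool_rot: [[-0.088, -0.001, 0.996], [-0.996, 0.001, -0.088], [-0.001, -1.0, -0.001]]
contact_force: [0.3, -0.1, -3.1]
width: 0.0292
```

Run:
```python
from h import *
s=st();print(s['joint_pos'])
p,d=snapshot("side"); crop(p,260,90,400,240,4,"pics/s7.png");np.save("pics/s7.npy",d);cv2.imwrite("pics/s7f.png",p)
p,d=snapshot("scene"); crop(p,180,150,300,290,4,"pics/c7.png");np.save("pics/c7.npy",d);cv2.imwrite("pics/c7f.png",p)
c=calibration("wrist")
p,d=snapshot("wrist"); cv2.imwrite("pics/w7.png",p);np.save("pics/w7.npy",d);np.savez("pics/w7c.npz",**c)
st()
```

```text
t 7.25 pos [ 0.5286 -0.1461  0.153 ] F [ 0.3229 -0.0886 -3.1138] M [ 0.0229 -0.0218 -0.006 ] w 0.029233352711315285
[[-0.0885 -0.0008  0.9961]
 [-0.9961  0.0009 -0.0885]
 [-0.0008 -1.     -0.0008]]
[ 29.0782  24.9669 -25.9113 104.7484  13.2394  53.3191  -7.7759]
t 7.4 pos [ 0.5289 -0.1469  0.1533] F [ 0.2628  1.1861 -2.4196] M [-0.0216 -0.0071  0.0039] w 0.02939746708938888
[[-0.0893 -0.0001  0.996 ]
 [-0.996   0.0002 -0.0893]
 [-0.0002 -1.     -0.0001]]
```

View pics/s7.png

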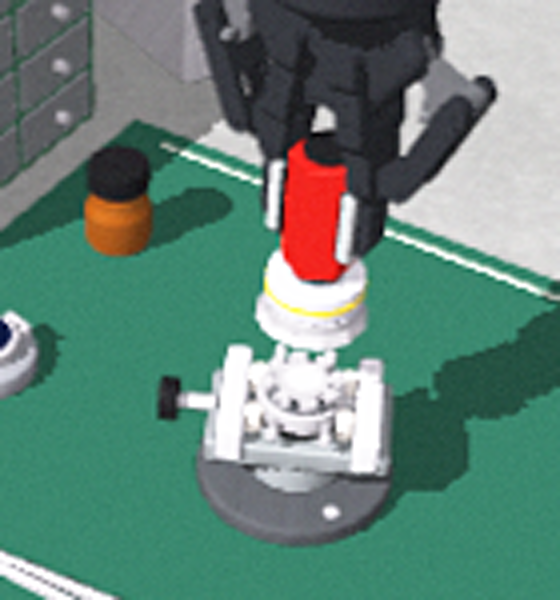

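View pics/w7.png

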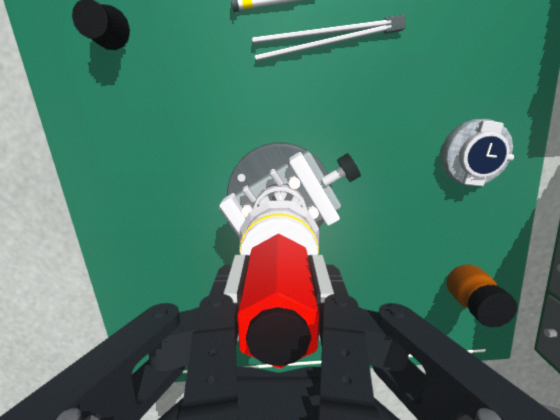

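View pics/c7.png

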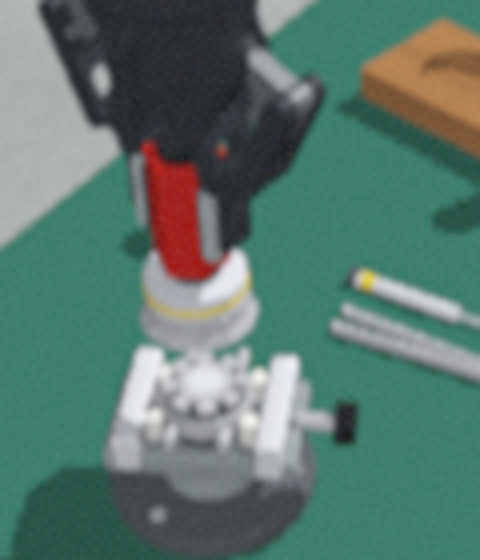

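{"fn": "send_rows", "kwargs": {
  "steps": [
    [26,1.0,10,0,0,0,0],
    [26,0,10,0,0,0,0],
    [26,0,10,0,0,0,0],
    [26,0,5,0,0,0,0],
    [26,0,2,0,0,0,0],
    [26,0,0,0,0,0,0],
    [26,0,0,0,0,0,0]
  ]
}}

```text
time: 7.98
tool_pos: [0.5289, -0.1489, 0.1162]
tool_rot: [[-0.091, -0.0, 0.996], [-0.996, 0.0, -0.091], [-0.0, -1.0, -0.0]]
contact_force: [1.0, 0.6, -3.6]
width: 0.029
```

Run:
```python
from h import *
s=st()
p,d=snapshot("side"); crop(p,290,110,380,220,7,"pics/s8.png")
p,d=snapshot("scene"); crop(p,190,170,280,270,7,"pics/c8.png")
```

```text
t 7.98 pos [ 0.5289 -0.1489  0.1162] F [ 0.9996  0.5948 -3.638 ] M [-0.0124 -0.0059  0.0476] w 0.028964875808178376
[[-0.0908 -0.0001  0.9959]
 [-0.9959  0.0001 -0.0908]
 [-0.0001 -1.     -0.0001]]
```

View pics/s8.png

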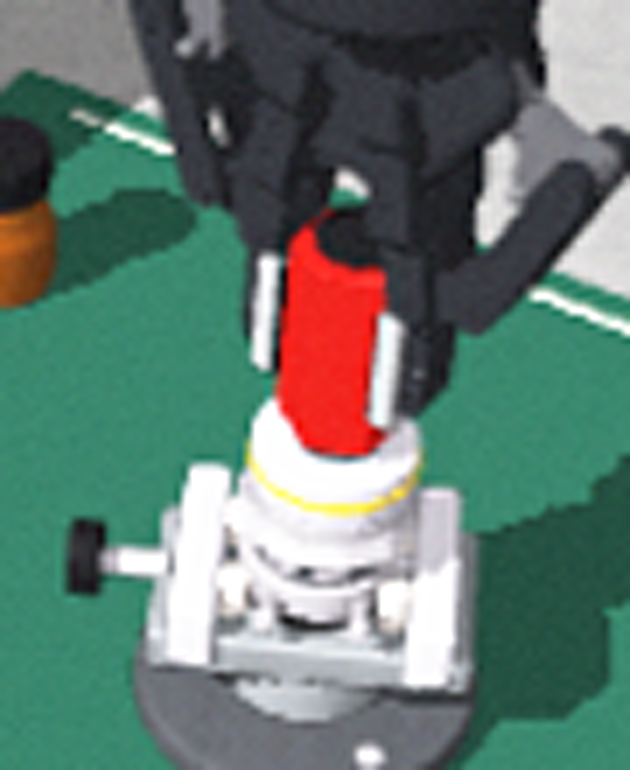

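View pics/c8.png

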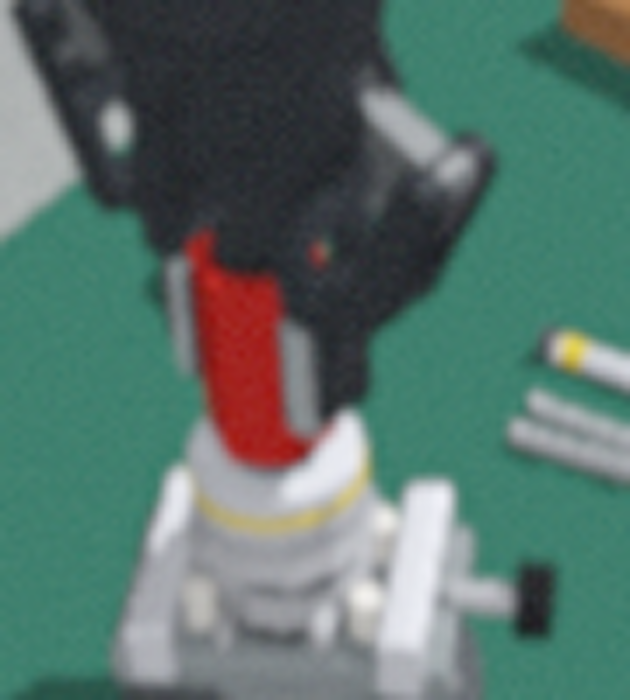

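{"fn": "send_rows", "kwargs": {
  "steps": [
    [26,-0.7,1.5,0,0,0,0],
    [26,0,1.5,0,0,0,0],
    [26,0,1,0,0,0,0],
    [26,0,0,0,0,0,0],
    [26,0,0,0,0,0,0]
  ]
}}

```text
time: 8.5
tool_pos: [0.5288, -0.1483, 0.1123]
tool_rot: [[-0.091, -0.0, 0.996], [-0.996, -0.0, -0.091], [0.0, -1.0, -0.0]]
contact_force: [0.4, 0.2, -2.7]
width: 0.0289
```

{"fn": "send_rows", "kwargs": {
  "steps": [
    [26,0,0.5,0,0,0,0],
    [26,0,0,0,0,0,0],
    [26,0,0,0,0,0,0]
  ]
}}

```text
time: 8.75
tool_pos: [0.5289, -0.1483, 0.1118]
tool_rot: [[-0.091, 0.0, 0.996], [-0.996, -0.0, -0.091], [0.0, -1.0, 0.0]]
contact_force: [-0.9, -0.5, -2.7]
width: 0.0295
```

{"fn": "send_rows", "kwargs": {
  "steps": [
    [26,0,0.5,0,0,0,0],
    [26,0,0,0,0,0,0],
    [26,0,0,0,0,0,0]
  ]
}}

```text
time: 9.0
tool_pos: [0.5288, -0.1483, 0.1113]
tool_rot: [[-0.091, -0.0, 0.996], [-0.996, -0.0, -0.091], [0.0, -1.0, -0.0]]
contact_force: [-0.7, -0.1, -2.6]
width: 0.029
```

{"fn": "send_rows", "kwargs": {
  "steps": [
    [26,0,0.5,0,0,0,0],
    [26,0,0,0,0,0,0],
    [26,0,0,0,0,0,0]
  ]
}}

```text
time: 9.25
tool_pos: [0.5288, -0.1483, 0.1108]
tool_rot: [[-0.091, -0.0, 0.996], [-0.996, -0.0, -0.091], [0.0, -1.0, -0.0]]
contact_force: [-0.6, 0.1, -3.3]
width: 0.0293
```

{"fn": "send_rows", "kwargs": {
  "steps": [
    [26,0,0.4,0,0,0,0],
    [26,0,0,0,0,0,0],
    [26,0,0,0,0,0,0]
  ]
}}

```text
time: 9.5
tool_pos: [0.5289, -0.1483, 0.1105]
tool_rot: [[-0.091, 0.0, 0.996], [-0.996, -0.0, -0.091], [0.0, -1.0, 0.0]]
contact_force: [-0.1, -0.9, -2.8]
width: 0.0294
```

{"fn": "send_rows", "kwargs": {
  "steps": [
    [26,0,0.2,0,0,0,0],
    [26,0,0,0,0,0,0],
    [26,0,0,0,0,0,0]
  ]
}}

```text
time: 9.75
tool_pos: [0.5289, -0.1483, 0.1103]
tool_rot: [[-0.091, 0.0, 0.996], [-0.996, -0.0, -0.091], [0.0, -1.0, 0.0]]
contact_force: [-1.0, 0.1, -0.6]
width: 0.029
```

{"fn": "send_rows", "kwargs": {
  "steps": [
    [26,0,0.2,0,0,0,0],
    [26,0,0,0,0,0,0],
    [26,0,0,0,0,0,0]
  ]
}}

```text
time: 10.0
tool_pos: [0.5289, -0.1483, 0.1101]
tool_rot: [[-0.091, 0.0, 0.996], [-0.996, -0.0, -0.091], [0.0, -1.0, 0.0]]
contact_force: [-1.2, 0.3, 1.3]
width: 0.0293
```

{"fn": "send_rows", "kwargs": {
  "steps": [
    [26,0,0,0,0,0.05,0],
    [26,0,0,0,0,0.05,0],
    [26,0,0,0,0,0,0],
    [26,0,0,0,0,0,0]
  ]
}}

```text
time: 10.33
tool_pos: [0.529, -0.1484, 0.1101]
tool_rot: [[-0.188, 0.0, 0.982], [-0.982, -0.0, -0.188], [0.0, -1.0, 0.0]]
contact_force: [0.4, 0.1, 0.0]
width: 0.0293
```

{"fn": "send_rows", "kwargs": {
  "steps": [
    [26,0,0,0,0,0.05,0],
    [26,0,0,0,0,0,0],
    [26,0,0,0,0,0,0]
  ]
}}

```text
time: 10.58
tool_pos: [0.5288, -0.1481, 0.1098]
tool_rot: [[-0.236, -0.0, 0.972], [-0.972, 0.0, -0.236], [-0.0, -1.0, -0.0]]
contact_force: [0.9, 1.2, -3.4]
width: 0.0289
```

{"fn": "send_rows", "kwargs": {
  "steps": [
    [26,0,0.6,0,0,0,0],
    [26,0,0.6,0,0,0,0],
    [26,0,0,0,0,0,0],
    [26,0,0,0,0,0,0]
  ]
}}

```text
time: 10.92
tool_pos: [0.5288, -0.1482, 0.1086]
tool_rot: [[-0.238, -0.0, 0.971], [-0.971, 0.0, -0.238], [-0.0, -1.0, -0.0]]
contact_force: [1.0, 1.5, -3.4]
width: 0.0294
```

Run:
```python
from h import *
s=st();print(s['joint_pos'])
```

```text
t 10.92 pos [ 0.5288 -0.1482  0.1086] F [ 1.0498  1.5402 -3.4336] M [ 0.1801 -0.1347  0.0309] w 0.029397292637596995
[[-0.2381 -0.0002  0.9712]
 [-0.9712  0.0002 -0.2381]
 [-0.0002 -1.     -0.0002]]
[ 26.6405  27.697  -22.5762 107.3972  13.9654  47.6117 -16.8653]
```

Pegs are in the notches. I'll continue down to the seat at about 0.1069.

{"fn": "send_rows", "kwargs": {
  "steps": [
    [26,0,0.6,0,0,0,0],
    [26,0,0.6,0,0,0,0],
    [26,0,0,0,0,0,0],
    [26,0,0,0,0,0,0]
  ]
}}

```text
time: 11.25
tool_pos: [0.5289, -0.1481, 0.1076]
tool_rot: [[-0.239, 0.0, 0.971], [-0.971, 0.0, -0.239], [-0.0, -1.0, -0.0]]
contact_force: [-0.1, 2.3, -2.6]
width: 0.0288
```

{"fn": "send_rows", "kwargs": {
  "steps": [
    [26,0,0.3,0,0,0,0],
    [26,0,0,0,0,0,0],
    [26,0,0,0,0,0,0]
  ]
}}

```text
time: 11.5
tool_pos: [0.5289, -0.1482, 0.1074]
tool_rot: [[-0.239, 0.0, 0.971], [-0.971, 0.0, -0.239], [-0.0, -1.0, 0.0]]
contact_force: [-0.5, 2.1, -1.5]
width: 0.029
```

{"fn": "send_rows", "kwargs": {
  "steps": [
    [26,0,0.2,0,0,0,0],
    [26,0,0,0,0,0,0],
    [26,0,0,0,0,0,0]
  ]
}}

```text
time: 11.75
tool_pos: [0.5289, -0.1482, 0.1072]
tool_rot: [[-0.239, 0.0, 0.971], [-0.971, 0.0, -0.239], [-0.0, -1.0, 0.0]]
contact_force: [0.0, 2.1, -1.5]
width: 0.0295
```

{"fn": "send_rows", "kwargs": {
  "steps": [
    [26,0,0.2,0,0,0,0],
    [26,0,0,0,0,0,0],
    [26,0,0,0,0,0,0]
  ]
}}

```text
time: 12.0
tool_pos: [0.529, -0.1482, 0.107]
tool_rot: [[-0.239, 0.0, 0.971], [-0.971, -0.0, -0.239], [-0.0, -1.0, 0.0]]
contact_force: [0.2, 2.0, -0.2]
width: 0.0292
```

{"fn": "send_rows", "kwargs": {
  "steps": [
    [26,0,0.2,0,0,0,0],
    [26,0,0,0,0,0,0],
    [26,0,0,0,0,0,0]
  ]
}}

```text
time: 12.25
tool_pos: [0.529, -0.1483, 0.1069]
tool_rot: [[-0.239, 0.0, 0.971], [-0.971, -0.0, -0.239], [0.0, -1.0, 0.0]]
contact_force: [-0.9, 1.8, 2.7]
width: 0.0292
```

{"fn": "send_rows", "kwargs": {
  "steps": [
    [26,0,0.05,0,0,0.04,0],
    [26,0,0,0,0,0.04,0],
    [26,0,0,0,0,0.04,0],
    [26,0,0,0,0,0,0],
    [26,0,0,0,0,0,0]
  ]
}}

```text
time: 12.67
tool_pos: [0.5289, -0.1481, 0.1068]
tool_rot: [[-0.352, 0.0, 0.936], [-0.936, -0.0, -0.352], [0.0, -1.0, 0.0]]
contact_force: [-0.9, 2.0, 3.1]
width: 0.0292
```

Run:
```python
from h import *
s=st()
```

```text
t 12.67 pos [ 0.5289 -0.1481  0.1068] F [-0.9111  1.9822  3.1009] M [0.643  0.1743 0.0648] w 0.029179225354287318
[[-0.3519  0.0001  0.936 ]
 [-0.936  -0.0001 -0.3519]
 [ 0.0001 -1.      0.0002]]
```

{"fn": "send_rows", "kwargs": {
  "steps": [
    [26,0,0,0,0,0.04,0],
    [26,0,0,0,0,0.04,0],
    [26,0,0,0,0,0.04,0],
    [26,0,0,0,0,0,0],
    [26,0,0,0,0,0,0]
  ]
}}

```text
time: 13.08
tool_pos: [0.5289, -0.1481, 0.1068]
tool_rot: [[-0.461, 0.0, 0.888], [-0.888, -0.0, -0.461], [-0.0, -1.0, 0.0]]
contact_force: [-0.8, 3.9, 4.4]
width: 0.0294
```

Run:
```python
from h import *
s=st();print(s['joint_pos'])
```

```text
t 13.08 pos [ 0.5289 -0.1481  0.1068] F [-0.7768  3.8546  4.3549] M [0.839  0.271  0.0622] w 0.02937250946899729
[[-0.4607  0.0001  0.8876]
 [-0.8876 -0.     -0.4607]
 [-0.     -1.      0.0001]]
[ 24.0662  27.3222 -19.0331 107.7157  11.838   46.8606 -28.5586]
```

{"fn": "send_rows", "kwargs": {
  "steps": [
    [26,-0.25,0,-0.15,0,0.04,0],
    [26,0,0,0,0,0.04,0],
    [26,0,0,0,0,0,0],
    [26,0,0,0,0,0,0]
  ]
}}

```text
time: 13.42
tool_pos: [0.5289, -0.148, 0.1067]
tool_rot: [[-0.53, 0.0, 0.848], [-0.848, -0.0, -0.53], [-0.0, -1.0, 0.0]]
contact_force: [-0.9, 2.2, 4.9]
width: 0.0294
```

Run:
```python
from h import *
s=st()
```

```text
t 13.42 pos [ 0.5289 -0.148   0.1067] F [-0.8761  2.1504  4.8883] M [0.7651 0.2078 0.0308] w 0.02935689444382435
[[-0.53    0.0002  0.848 ]
 [-0.848  -0.0001 -0.53  ]
 [-0.     -1.      0.0002]]
```

{"fn": "send_rows", "kwargs": {
  "steps": [
    [26,0,0,0,0,0.04,0],
    [26,0,0,0,0,0.04,0],
    [26,0,0,0,0,0,0],
    [26,0,0,0,0,0,0]
  ]
}}

```text
time: 13.75
tool_pos: [0.5289, -0.1479, 0.1067]
tool_rot: [[-0.596, 0.0, 0.803], [-0.803, -0.0, -0.596], [0.0, -1.0, 0.0]]
contact_force: [-1.1, 2.0, 4.9]
width: 0.0295
```

Run:
```python
from h import *
s=st()
```

```text
t 13.75 pos [ 0.5289 -0.1479  0.1067] F [-1.1113  2.0495  4.8586] M [0.8098 0.2262 0.0076] w 0.02945457168583375
[[-0.5959  0.0001  0.803 ]
 [-0.803  -0.0001 -0.5959]
 [ 0.     -1.      0.0001]]
```

{"fn": "send_rows", "kwargs": {
  "steps": [
    [26,0,0,0,0,0.03,0],
    [26,0,0,0,0,0.03,0]
  ]
}}

```text
time: 13.92
tool_pos: [0.529, -0.1479, 0.1067]
tool_rot: [[-0.644, 0.0, 0.765], [-0.765, 0.0, -0.644], [-0.0, -1.0, 0.0]]
contact_force: [0.4, 3.8, 5.3]
width: 0.0294
```

Run:
```python
from h import *
s=st();print(s['joint_efforts'],s['joint_pos'])
```

```text
t 13.92 pos [ 0.529  -0.1479  0.1067] F [0.3717 3.812  5.3441] M [0.8686 0.0681 0.2172] w 0.02942624546934319
[[-0.6439  0.0003  0.7651]
 [-0.7651  0.0001 -0.6439]
 [-0.0003 -1.      0.0001]]
[  2.3636 -59.9778  -1.6653 -24.3266   0.9741  -0.1029   0.5584] [ 21.7224  26.9273 -15.8298 107.9278   9.8052  46.4354 -39.3391]
```

{"fn": "send_rows", "kwargs": {
  "steps": [
    [26,0,0,0,0,0.03,0],
    [26,0,0,0,0,0.03,0]
  ]
}}

```text
time: 14.08
tool_pos: [0.5292, -0.1477, 0.1068]
tool_rot: [[-0.688, 0.001, 0.725], [-0.725, 0.0, -0.688], [-0.001, -1.0, 0.0]]
contact_force: [1.0, 3.6, 3.6]
width: 0.0295
```

Run:
```python
from h import *
s=st();print(s['joint_efforts'],s['joint_pos'])
p,d=snapshot("side"); crop(p,290,110,380,220,7,"pics/s9.png")
```

```text
t 14.08 pos [ 0.5292 -0.1477  0.1068] F [1.0386 3.6057 3.6418] M [ 1.0121 -0.0739  0.3345] w 0.029466110305440878
[[-0.6885  0.0007  0.7252]
 [-0.7252  0.0002 -0.6885]
 [-0.0006 -1.      0.0004]]
[  2.7555 -60.0445  -0.9968 -24.0843   0.991    0.1231   0.3247] [ 21.0686  26.8282 -14.9581 107.9738   9.2494  46.3185 -42.2644]
```

View pics/s9.png

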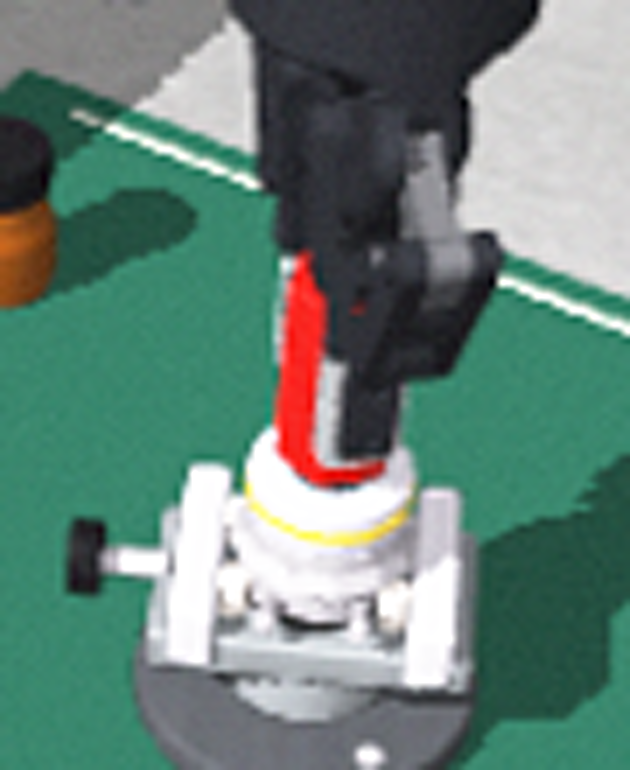

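{"fn": "send_rows", "kwargs": {
  "steps": [
    [26,0,0,0,0,0.03,0],
    [26,0,0,0,0,0.03,0]
  ]
}}

```text
time: 14.3
tool_pos: [0.5295, -0.1475, 0.1068]
tool_rot: [[-0.73, 0.001, 0.683], [-0.683, 0.0, -0.73], [-0.001, -1.0, 0.001]]
contact_force: [1.0, 4.9, 2.8]
width: 0.0294
```

Run:
```python
from h import *
s=st();print(s['joint_efforts'][6],s['joint_pos'][6])
```

```text
t 14.3 pos [ 0.5295 -0.1475  0.1068] F [0.9819 4.8819 2.7613] M [ 1.1783 -0.3508  0.412 ] w 0.029414843246713382
[[-0.7302  0.0012  0.6832]
 [-0.6832  0.0003 -0.7302]
 [-0.0011 -1.      0.0006]]
0.3248085267841816 -45.163905919684765
```

{"fn": "send_rows", "kwargs": {
  "steps": [
    [26,0,0,0,0,0.03,0],
    [26,0,0,0,0,0.03,0]
  ]
}}

```text
time: 14.47
tool_pos: [0.5296, -0.1474, 0.1068]
tool_rot: [[-0.77, 0.001, 0.638], [-0.638, 0.0, -0.77], [-0.001, -1.0, 0.001]]
contact_force: [1.5, 3.9, 2.9]
width: 0.0292
```

Run:
```python
from h import *
s=st();print(s['joint_efforts'][6],s['joint_pos'][6])
```

```text
t 14.47 pos [ 0.5296 -0.1474  0.1068] F [1.4994 3.8673 2.9205] M [ 1.0768 -0.4     0.6295] w 0.02916012788993265
[[-0.7696  0.0014  0.6385]
 [-0.6385  0.0004 -0.7696]
 [-0.0013 -1.      0.0006]]
0.04666211432777345 -48.0805513048423
```

{"fn": "send_rows", "kwargs": {
  "steps": [
    [26,0,0,0,0,0.03,0],
    [26,0,0,0,0,0.03,0]
  ]
}}

```text
time: 14.63
tool_pos: [0.5296, -0.1474, 0.1069]
tool_rot: [[-0.806, 0.001, 0.592], [-0.592, 0.0, -0.806], [-0.001, -1.0, 0.001]]
contact_force: [0.9, 5.1, 3.7]
width: 0.0295
```

Run:
```python
from h import *
s=st();print(s['joint_efforts'][6],s['joint_pos'][6])
```

```text
t 14.63 pos [ 0.5296 -0.1474  0.1069] F [0.9033 5.0569 3.7408] M [ 1.0864 -0.3509  0.7551] w 0.029462349330447127
[[-0.8063  0.0014  0.5915]
 [-0.5915  0.0002 -0.8063]
 [-0.0013 -1.      0.0007]]
-0.11622162535786629 -50.99408390230402
```

{"fn": "send_rows", "kwargs": {
  "steps": [
    [26,0,0,0,0,0,0],
    [26,0,0,0,0,0,0]
  ]
}}

```text
time: 14.8
tool_pos: [0.5296, -0.1475, 0.1069]
tool_rot: [[-0.806, 0.001, 0.592], [-0.592, 0.0, -0.806], [-0.001, -1.0, 0.001]]
contact_force: [1.9, 4.2, 3.6]
width: 0.0293
```

Run:
```python
from h import *
s=st();print(s['joint_efforts'][6],s['joint_pos'])
c=calibration("wrist")
p,d=snapshot("wrist"); cv2.imwrite("pics/w10.png",p)
p,d=snapshot("side"); crop(p,290,110,380,220,7,"pics/s10.png")
```

```text
t 14.8 pos [ 0.5296 -0.1475  0.1069] F [1.9015 4.2287 3.5917] M [ 1.247  -0.6601  0.6151] w 0.029303463353479758
[[-0.806   0.0014  0.5919]
 [-0.5919  0.0002 -0.806 ]
 [-0.0012 -1.      0.0007]]
-0.7592272572219372 [ 19.1306  26.5627 -12.352  108.1244   7.6105  46.0223 -50.9536]
```

View pics/w10.png

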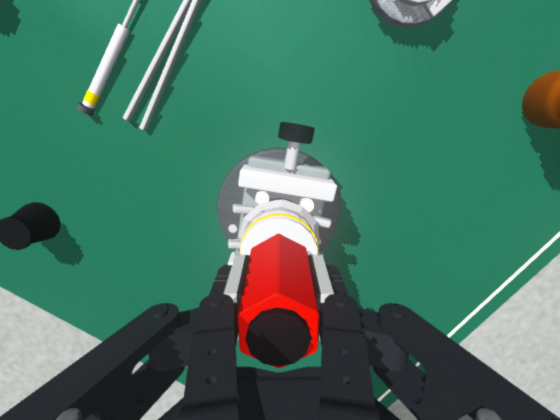

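View pics/s10.png

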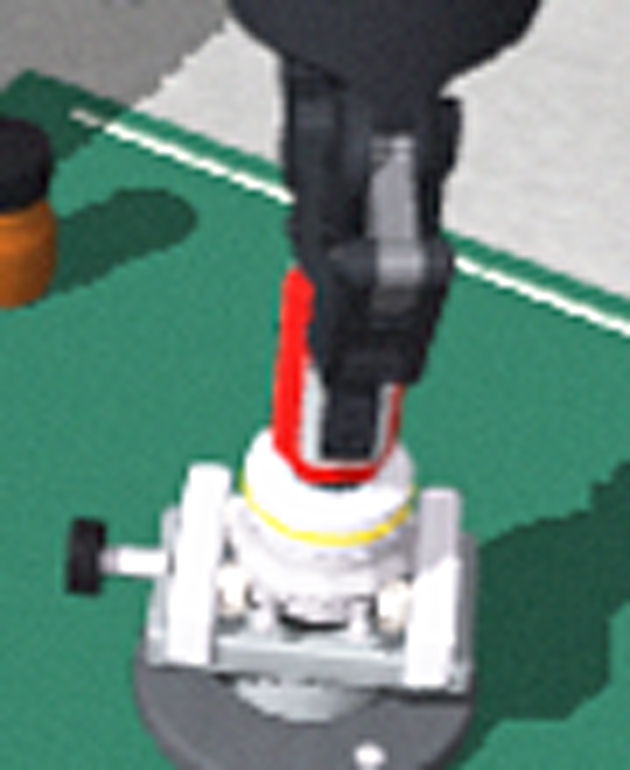

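{"fn": "send_rows", "kwargs": {
  "steps": [
    [26,0,0,0,0,0.03,0],
    [26,0,0,0,0,0,0]
  ]
}}

```text
time: 15.07
tool_pos: [0.5295, -0.1475, 0.1068]
tool_rot: [[-0.825, 0.001, 0.565], [-0.565, 0.0, -0.825], [-0.001, -1.0, 0.0]]
contact_force: [1.6, 4.8, 3.4]
width: 0.0291
```

Run:
```python
from h import *
s=st();print(s['joint_efforts'][6],s['joint_pos'][6])
```

```text
t 15.07 pos [ 0.5295 -0.1475  0.1068] F [1.5734 4.8369 3.3931] M [ 1.3801 -0.6582  0.6541] w 0.029078295533099135
[[-0.8248  0.0012  0.5654]
 [-0.5654  0.0003 -0.8248]
 [-0.0012 -1.      0.0004]]
-1.1009027436375618 -52.52962681783731
```

{"fn": "send_rows", "kwargs": {
  "steps": [
    [26,0,0,0,0,0.03,0],
    [26,0,0,0,0,0,0]
  ]
}}

```text
time: 15.23
tool_pos: [0.5295, -0.1478, 0.1069]
tool_rot: [[-0.842, 0.001, 0.539], [-0.539, 0.0, -0.842], [-0.001, -1.0, 0.001]]
contact_force: [2.2, 2.9, 2.6]
width: 0.0295
```

Run:
```python
from h import *
s=st();print(s['joint_efforts'][6],s['joint_pos'][6])
```

```text
t 15.23 pos [ 0.5295 -0.1478  0.1069] F [2.2467 2.8803 2.6405] M [ 1.1294 -0.6946 -0.0683] w 0.029494817140291424
[[-0.8421  0.0013  0.5393]
 [-0.5393  0.0002 -0.8421]
 [-0.0012 -1.      0.0005]]
-0.362341683357954 -54.02480070166591
```

{"fn": "send_rows", "kwargs": {
  "steps": [
    [26,0,0,0,0,0.03,0],
    [26,0,0,0,0,0,0]
  ]
}}

```text
time: 15.4
tool_pos: [0.5295, -0.148, 0.1068]
tool_rot: [[-0.858, 0.001, 0.514], [-0.514, 0.0, -0.858], [-0.001, -1.0, 0.0]]
contact_force: [2.4, 4.5, 2.5]
width: 0.0295
```

Run:
```python
from h import *
s=st();print(s['joint_efforts'][6],s['joint_pos'][6])
```

```text
t 15.4 pos [ 0.5295 -0.148   0.1068] F [2.3854 4.5009 2.5316] M [ 1.1949 -0.7066 -0.0951] w 0.02953821751597678
[[-0.8581  0.0012  0.5135]
 [-0.5135  0.0002 -0.8581]
 [-0.0011 -1.      0.0005]]
-0.40895333513617516 -55.48104139202691
```

{"fn": "send_rows", "kwargs": {
  "steps": [
    [26,0,0,0,0,0,0],
    [26,0,0,0,0,0,0],
    [26,0,0,0,0,0,0]
  ]
}}

```text
time: 15.65
tool_pos: [0.5294, -0.1481, 0.1068]
tool_rot: [[-0.857, 0.001, 0.515], [-0.515, 0.0, -0.857], [-0.001, -1.0, 0.001]]
contact_force: [2.8, 4.7, 2.4]
width: 0.0294
```

Run:
```python
from h import *
s=st();print(s['joint_efforts'][6],s['joint_pos'][6])
```

```text
t 15.65 pos [ 0.5294 -0.1481  0.1068] F [2.7935 4.6998 2.4452] M [ 1.1002 -0.7462  0.0183] w 0.029391326818476244
[[-0.8572  0.0012  0.515 ]
 [-0.515   0.0001 -0.8572]
 [-0.001  -1.      0.0006]]
0.0486479583196342 -55.3910642870091
```

{"fn": "send_rows", "kwargs": {
  "steps": [
    [26,0,-0.5,0,0,0,0],
    [26,0,-1,0,0,0,0],
    [26,0,-1,0,0,0,0],
    [26,0,-1.5,0,0,0,0],
    [26,0,-2,0,0,0,0],
    [26,0,-3,0,0,0,0],
    [26,0,-5,0,0,0,0],
    [26,0,-5,0,0,0,0]
  ]
}}

```text
time: 16.32
tool_pos: [0.5282, -0.1484, 0.1259]
tool_rot: [[-0.858, -0.001, 0.513], [-0.513, -0.0, -0.858], [0.001, -1.0, -0.0]]
contact_force: [-0.5, -0.3, -3.0]
width: 0.0293
```

Run:
```python
from h import *
s=st();print(s['joint_efforts'][6],s['joint_pos'][6])
```

```text
t 16.32 pos [ 0.5282 -0.1484  0.1259] F [-0.515  -0.3199 -2.9736] M [0.0204 0.0037 0.0525] w 0.029274361611912745
[[-0.8581 -0.0012  0.5135]
 [-0.5135 -0.0003 -0.8581]
 [ 0.0012 -1.     -0.0004]]
-0.05105816759169102 -55.05220806334013
```

{"fn": "send_rows", "kwargs": {
  "steps": [
    [26,0,-15,0,0,0,0],
    [26,0,-20,0,0,0,0],
    [26,20,-20,0,0,0,0],
    [26,25,-10,0,0,0,0],
    [26,25,0,0,0,0,0],
    [26,0,0,0,0,0,0],
    [26,0,0,0,0,0,0],
    [26,0,0,0,0,0,0]
  ]
}}

```text
time: 16.98
tool_pos: [0.469, -0.1839, 0.1911]
tool_rot: [[-0.858, 0.001, 0.514], [-0.514, -0.0, -0.858], [-0.0, -1.0, 0.0]]
contact_force: [1.2, -0.4, -2.5]
width: 0.029
```

Run:
```python
from h import *
s=st()
c=calibration("wrist")
p,d=snapshot("wrist"); cv2.imwrite("pics/w11.png",p);np.savez("pics/w11c.npz",**c)
u=proj([.529,-.148,.068],c).astype(int);print(u)
u=np.maximum(u,50);print(u-50);crop(p,u[0]-50,u[1]-50,u[0]+50,u[1]+50,7,"pics/w11c.png")
```

```text
t 16.98 pos [ 0.469  -0.1839  0.1911] F [ 1.1872 -0.3597 -2.5478] M [ 0.0128 -0.0068  0.0256] w 0.029033725560441665
[[-0.858   0.0007  0.5137]
 [-0.5137 -0.0001 -0.858 ]
 [-0.0005 -1.      0.0004]]
[278 117]
[228  67]
```

View pics/w11c.png

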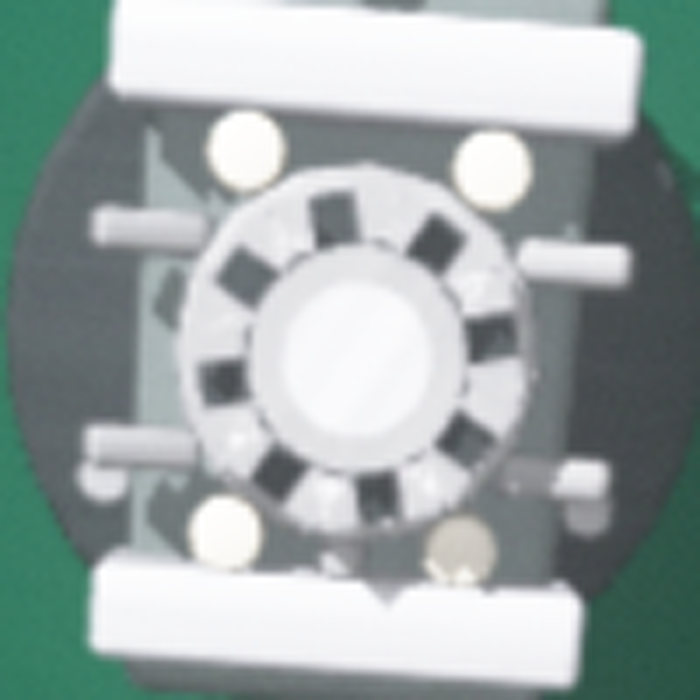

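Run:
```python
from h import *
c=dict(np.load("pics/w11c.npz"))
P=np.array([(333,220),(437,243),(491,337),(466,440),(378,495),(280,473),(222,381),(247,275)])/7.+[228,67]-.4
W=np.array([ray(p,.064,c) for p in P]);ctr=W.mean(0);v=W-ctr
print(ctr,np.hypot(v[:,0],v[:,1]),np.degrees(np.arctan2(v[:,1],v[:,0]))%45)
```

```text
[ 0.52876324 -0.14783454  0.064     ] [0.01575252 0.01598651 0.01599449 0.01598502 0.01588149 0.01599879
 0.016137   0.01592083] [41.01435409 40.28109534 40.02181546 40.58095838 40.20689279 40.85453267
 39.72158223 39.49974362]
```

{"fn": "send_rows", "kwargs": {
  "steps": [
    [26,-10,0,-16,0,0,0],
    [26,-16.5,0,-27.7,0,0,0],
    [26,-16.5,0,-27.7,0,0,0],
    [26,-16.5,0,-27.7,0,0,0],
    [26,-16.5,0,-27.7,0,0,0],
    [26,-16.5,0,-27.7,0,0,0],
    [26,-16.5,0,-27.7,0,0,0],
    [26,-16.5,0,-27.7,0,0,0]
  ]
}}

```text
time: 17.7
tool_pos: [0.4686, 0.0631, 0.1906]
tool_rot: [[-0.857, -0.0, 0.515], [-0.515, 0.0, -0.857], [-0.0, -1.0, -0.0]]
contact_force: [0.5, 0.4, -3.2]
width: 0.0291
```

{"fn": "send_rows", "kwargs": {
  "steps": [
    [26,-16.5,0,-27.7,0,0,0],
    [26,-16.5,0,-27.7,0,0,0],
    [26,-16.5,0,-27.7,0,0,0],
    [26,-16.5,0,-27.7,0,0,0],
    [26,-8,0,-13,0,0,0],
    [26,0,0,0,0,0,0],
    [26,0,0,0,0,0,0],
    [26,0,0,0,0,0,0]
  ]
}}

```text
time: 18.37
tool_pos: [0.4684, 0.2046, 0.1903]
tool_rot: [[-0.858, -0.001, 0.514], [-0.514, -0.001, -0.858], [0.001, -1.0, 0.0]]
contact_force: [0.1, -0.6, -2.9]
width: 0.029
```

Run:
```python
from h import *
s=st();print(s['joint_pos'])
```

```text
t 18.37 pos [0.4684 0.2046 0.1903] F [ 0.091  -0.65   -2.8501] M [-0.0158  0.0389 -0.0366] w 0.02901400324213632
[[-0.8577 -0.0007  0.5142]
 [-0.5142 -0.0007 -0.8577]
 [ 0.001  -1.      0.0002]]
[-12.3653  18.592  -21.8553 107.4873   8.292   55.5113 -96.9581]
```

{"fn": "send_rows", "kwargs": {
  "steps": [
    [26,0,25,0,0,0,0],
    [26,0,25,0,0,0,0],
    [26,0,25,0,0,0,0],
    [26,0,20,0,0,0,0],
    [26,0,10,0,0,0,0],
    [26,0,0,0,0,0,0],
    [26,0,0,0,0,0,0],
    [26,0,0,0,0,0,0]
  ]
}}

```text
time: 19.03
tool_pos: [0.4693, 0.205, 0.0868]
tool_rot: [[-0.858, 0.002, 0.513], [-0.513, 0.001, -0.858], [-0.002, -1.0, 0.0]]
contact_force: [1.5, -0.1, -2.7]
width: 0.0291
```

Run:
```python
from h import *
s=st()
p,d=snapshot("side"); crop(p,190,270,310,410,5,"pics/s12.png")
```

```text
t 19.03 pos [0.4693 0.205  0.0868] F [ 1.502  -0.1224 -2.6904] M [ 0.0229  0.0053 -0.0067] w 0.029053743423952953
[[-0.8581  0.0016  0.5135]
 [-0.5135  0.0007 -0.8581]
 [-0.0018 -1.      0.0003]]
```

View pics/s12.png

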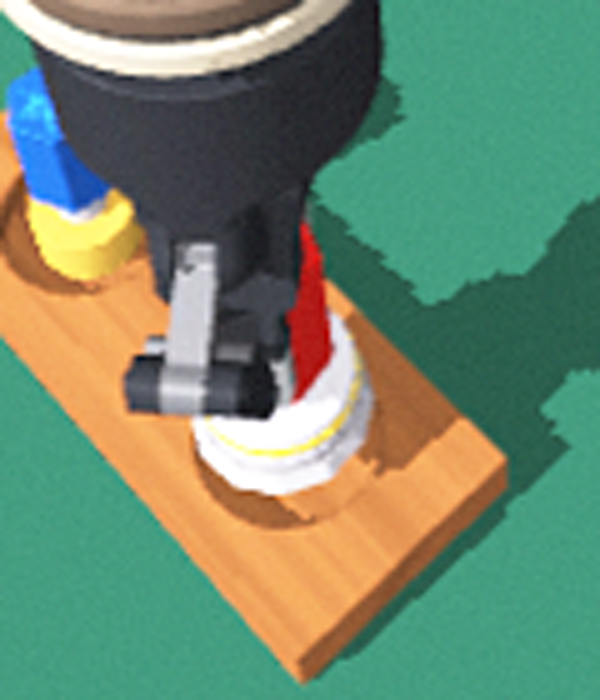

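{"fn": "send_rows", "kwargs": {
  "steps": [
    [26,1.0,8,0.4,0,0,0],
    [26,0,8,0,0,0,0],
    [26,0,4,0,0,0,0],
    [26,0,0,0,0,0,0],
    [26,0,0,0,0,0,0]
  ]
}}

```text
time: 19.5
tool_pos: [0.4677, 0.2039, 0.0654]
tool_rot: [[-0.858, -0.001, 0.514], [-0.514, -0.0, -0.858], [0.001, -1.0, 0.0]]
contact_force: [-0.1, 1.0, -3.9]
width: 0.0293
```

{"fn": "send_rows", "kwargs": {
  "steps": [
    [26,0,2,0,0,0,0],
    [26,0,2,0,0,0,0],
    [26,0,2,0,0,0,0],
    [26,0,0,0,0,0,0],
    [26,0,0,0,0,0,0]
  ]
}}

```text
time: 19.92
tool_pos: [0.4678, 0.2039, 0.0595]
tool_rot: [[-0.858, -0.0, 0.514], [-0.514, -0.0, -0.858], [0.0, -1.0, 0.0]]
contact_force: [0.3, -0.5, -3.9]
width: 0.0291
```

In the socket (underside now below the rim, no contact). Lowering to the floor.

{"fn": "send_rows", "kwargs": {
  "steps": [
    [26,0,2,0,0,0,0],
    [26,0,1.5,0,0,0,0],
    [26,0,1,0,0,0,0],
    [26,0,0,0,0,0,0],
    [26,0,0,0,0,0,0]
  ]
}}

```text
time: 20.33
tool_pos: [0.4678, 0.204, 0.0551]
tool_rot: [[-0.858, 0.0, 0.514], [-0.514, -0.0, -0.858], [0.0, -1.0, 0.0]]
contact_force: [0.3, -0.4, -3.5]
width: 0.0291
```

{"fn": "send_rows", "kwargs": {
  "steps": [
    [26,0,0.6,0,0,0,0],
    [26,0,0,0,0,0,0],
    [26,0,0,0,0,0,0]
  ]
}}

```text
time: 20.58
tool_pos: [0.4678, 0.204, 0.0546]
tool_rot: [[-0.858, 0.0, 0.514], [-0.514, -0.0, -0.858], [-0.0, -1.0, 0.0]]
contact_force: [2.5, 0.9, -3.2]
width: 0.0291
```

{"fn": "send_rows", "kwargs": {
  "steps": [
    [26,0,0.4,0,0,0,0],
    [26,0,0.3,0,0,0,0],
    [26,0,0,0,0,0,0],
    [26,0,0,0,0,0,0]
  ]
}}

```text
time: 20.92
tool_pos: [0.4679, 0.204, 0.054]
tool_rot: [[-0.858, 0.0, 0.514], [-0.514, 0.0, -0.858], [-0.0, -1.0, 0.0]]
contact_force: [-0.5, -0.3, 1.3]
width: 0.0291
```

{"fn": "send_rows", "kwargs": {
  "steps": [
    [32,0,0,0,0,0,0],
    [34,0,0,0,0,0,0],
    [40,0,0,0,0,0,0],
    [60,0,0,0,0,0,0],
    [70,0,0,0,0,0,0],
    [70,0,0,0,0,0,0],
    [70,0,0,0,0,0,0]
  ]
}}

```text
time: 21.5
tool_pos: [0.4678, 0.204, 0.0538]
tool_rot: [[-0.858, -0.0, 0.514], [-0.514, -0.0, -0.858], [0.0, -1.0, -0.0]]
contact_force: [-0.9, -0.4, 0.0]
width: 0.0702
```

Run:
```python
from h import *
s=st()
p,d=snapshot("wrist"); cv2.imwrite("pics/w13.png",p)
```

```text
t 21.5 pos [0.4678 0.204  0.0538] F [-0.9392 -0.3656  0.0171] M [ 0.0016 -0.0044  0.0006] w 0.07016888176240697
[[-0.8578 -0.0001  0.5139]
 [-0.5139 -0.     -0.8578]
 [ 0.0001 -1.     -0.    ]]
```

View pics/w13.png

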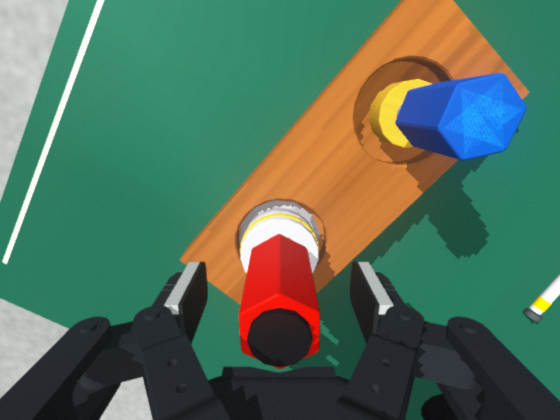

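Released and standing. Rising straight up and checking.

{"fn": "send_rows", "kwargs": {
  "steps": [
    [70,0,-15,0,0,0,0],
    [70,0,-25,0,0,0,0],
    [70,0,-35,0,0,0,0],
    [70,0,-35,0,0,0,0],
    [70,0,-30,0,0,0,0],
    [70,0,0,0,0,0,0],
    [70,0,0,0,0,0,0],
    [70,0,0,0,0,0,0]
  ]
}}

```text
time: 22.22
tool_pos: [0.4675, 0.2036, 0.1934]
tool_rot: [[-0.858, -0.0, 0.514], [-0.514, -0.0, -0.858], [0.0, -1.0, 0.0]]
contact_force: [0.4, 0.0, 0.1]
width: 0.0698
```

Run:
```python
from h import *
s=st()
c=calibration("wrist")
p,d=snapshot("wrist"); cv2.imwrite("pics/w14.png",p)
u=proj([.468,.204,.104],c).astype(int);print(u,cap(p,c,u))
X=cloud(d,c);m=(abs(X[...,2]-.104)<.003)&(np.hypot(X[...,0]-.469,X[...,1]-.201)<.03)
print(m.sum(),X[m].mean(0),X[m].min(0),X[m].max(0))
p,d=snapshot("side"); cv2.imwrite("pics/s14.png",p)
```

```text
t 22.22 pos [0.4675 0.2036 0.1934] F [0.4249 0.0413 0.0552] M [ 0.0392 -0.0042 -0.0462] w 0.06984540557148086
[[-0.858  -0.0002  0.5137]
 [-0.5137 -0.0004 -0.858 ]
 [ 0.0004 -1.      0.0002]]
[278 211] (array([278.686 , 213.3306]), array([265, 200,  29,  28, 602], dtype=int32), array([0.4669, 0.2034, 0.104 ]))
683 [0.467  0.2035 0.1037] [0.4549 0.1917 0.101 ] [0.4791 0.2149 0.106 ]
```

View pics/s14.png

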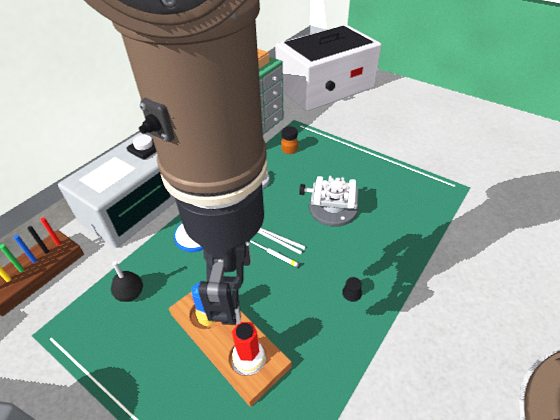

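```bash
python3 -c "
from plant import ticket
print(ticket.sign_off())"
```

```text
the job is handed in; nothing more can be done
None
```

The watch back is tightened and the red key is standing back in its socket. I handed the job in at about 22 s; sign-off gives no verdict.

- **Seating:** The pegs touched the top of the back at TCP height 0.1103 m and dropped into the notches after 0.15 rad of clockwise turn. The key seated at 0.1069 m, the 3.4 mm peg length lower. Push on the watch as read was at most about 8.5 N, key weight allowed for, against the 15 N limit.
- **Tightening:** Torque rose to about 0.65 N m and then dropped to zero with the height unchanged, which I took as a single click. I turned 0.03 rad further, then stopped. That torque is well above the 0.25 N m given for the ratchet. I found no other cause, and the sharp drop at the same seated height fits a click.
- **Check of the back:** The notch angle moved from 16.4° to 40.3° (modulo 45°), about 0.37 rad clockwise. From a start of 0.15 to 0.30 rad, that agrees with reaching the seat near 0.55 rad.
- **Check of the key:** It looks upright in the side view. By the wrist camera it is about 1.3 mm from where it started (limit 8 mm).
- **Check of the rest:** The gripper is clear of everything. No bystander looks moved in the last side picture, but the arm hides the tray and spare watch and partly hides the blue key there, and I did not measure any of them.

The ratchet angle cannot be read directly, so the single click rests on that torque drop.

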